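Load and clamp the amber polishing jig

TASK

Load the polishing jig: first move every amber-tipped stick from the tray and stand it upright, foot down and fully home, in a well of its own, leaving the clamp screws loose meanwhile. Then take the slotted driver from its block and with it turn the clamp screw beside each filled well clockwise to its stop; leave the screws of empty wells loose. Finally stand the driver back in its block, fully home; keep the gripper's fingers off the jig throughout and do not disturb the other things on the bench.

Things in the scene. Friction and masses are not known exactly. Their poses are not given: they have to be found in the camera images.
- jig: blue jig, 112 x 252 x 45 mm, fixed to the bench at a place that varies. Origin: centre of its underside; y along its row of wells, z up. Four square wells, 27 x 27 mm, 32 mm deep (floor 13 mm above the bench), at jig x = -22 mm, y = 93, 31, -31, -93 mm; clamp screw k belongs to well k: 50 mm from it, at jig x = +28 mm and the same y
- well1 (a point): centre of the mouth of well 1, level with the jig's top, 45 mm above the bench
- slot1 (a point): clamp screw 1: the middle of its slot's floor, 48 mm above the bench, on the screw's upright axis. Brass disc 32 mm across carrying two steel bars, which leave between them a straight slot 7 mm wide, 7 mm deep, 24 mm long and open at both ends. The slot runs along this frame's x axis
- screw1 (a joint): angle of clamp screw 1, rad: 0 fully loose, 1.4 fully tight (a stop); starts at 0 to 0.3, grows as it is turned clockwise seen from above, stays where left, takes about 0.05 N m. At 1.4 the slot lies along jig x and points at its well; at 0 it lies 1.4 rad anticlockwise from that. It does not rise or sink. A blade has up to 0.25 rad of play in the slot
- well2 (a point): centre of the mouth of well 2, level with the jig's top, 45 mm above the bench
- slot2 (a point): clamp screw 2: the middle of its slot's floor, 48 mm above the bench, on the screw's upright axis. Brass disc 32 mm across carrying two steel bars, which leave between them a straight slot 7 mm wide, 7 mm deep, 24 mm long and open at both ends. The slot runs along this frame's x axis
- screw2 (a joint): angle of clamp screw 2, rad: 0 fully loose, 1.4 fully tight (a stop); starts at 0 to 0.3, grows as it is turned clockwise seen from above, stays where left, takes about 0.05 N m. At 1.4 the slot lies along jig x and points at its well; at 0 it lies 1.4 rad anticlockwise from that. It does not rise or sink. A blade has up to 0.25 rad of play in the slot
- well3 (a point): centre of the mouth of well 3, level with the jig's top, 45 mm above the bench
- slot3 (a point): clamp screw 3: the middle of its slot's floor, 48 mm above the bench, on the screw's upright axis. Brass disc 32 mm across carrying two steel bars, which leave between them a straight slot 7 mm wide, 7 mm deep, 24 mm long and open at both ends. The slot runs along this frame's x axis
- screw3 (a joint): angle of clamp screw 3, rad: 0 fully loose, 1.4 fully tight (a stop); starts at 0 to 0.3, grows as it is turned clockwise seen from above, stays where left, takes about 0.05 N m. At 1.4 the slot lies along jig x and points at its well; at 0 it lies 1.4 rad anticlockwise from that. It does not rise or sink. A blade has up to 0.25 rad of play in the slot
- well4 (a point): centre of the mouth of well 4, level with the jig's top, 45 mm above the bench
- slot4 (a point): clamp screw 4: the middle of its slot's floor, 48 mm above the bench, on the screw's upright axis. Brass disc 32 mm across carrying two steel bars, which leave between them a straight slot 7 mm wide, 7 mm deep, 24 mm long and open at both ends. The slot runs along this frame's x axis
- screw4 (a joint): angle of clamp screw 4, rad: 0 fully loose, 1.4 fully tight (a stop); starts at 0 to 0.3, grows as it is turned clockwise seen from above, stays where left, takes about 0.05 N m. At 1.4 the slot lies along jig x and points at its well; at 0 it lies 1.4 rad anticlockwise from that. It does not rise or sink. A blade has up to 0.25 rad of play in the slot
- stick1: aluminium stick 88 mm tall with an amber stone glued on top, standing loose in the white tray (3 or 4 such sticks are there, all alike). Round: brass foot 23 mm diameter and 10 mm high, above it a shank 20 mm diameter, the domed stone (also 20 mm) from 74 mm up. About 90 g, most of it in the foot. Origin: centre of its underside; z along the stick to the stone
- stick2: aluminium stick 88 mm tall with an amber stone glued on top, standing loose in the white tray (3 or 4 such sticks are there, all alike). Round: brass foot 23 mm diameter and 10 mm high, above it a shank 20 mm diameter, the domed stone (also 20 mm) from 74 mm up. About 90 g, most of it in the foot. Origin: centre of its underside; z along the stick to the stone
- stick3: aluminium stick 88 mm tall with an amber stone glued on top, standing loose in the white tray (3 or 4 such sticks are there, all alike). Round: brass foot 23 mm diameter and 10 mm high, above it a shank 20 mm diameter, the domed stone (also 20 mm) from 74 mm up. About 90 g, most of it in the foot. Origin: centre of its underside; z along the stick to the stone
- stick4: aluminium stick 88 mm tall with an amber stone glued on top, standing loose in the white tray (3 or 4 such sticks are there, all alike). Round: brass foot 23 mm diameter and 10 mm high, above it a shank 20 mm diameter, the domed stone (also 20 mm) from 74 mm up. About 90 g, most of it in the foot. Origin: centre of its underside; z along the stick to the stone
- driver: slotted driver, 115 mm tall, about 120 g, standing blade down in its block. Origin: middle of the blade's lower edge; z up along the driver. Blade 16 mm wide along its x, 4 mm thick along its y; black square guard 34 x 34 mm from 50 to 55 mm up; red square handle 24 x 24 mm, sides along x and y, from 55 to 115 mm up
- block: loose wooden block that holds the driver, 74 x 74 x 56 mm, 0.7 kg. Origin: centre of its underside. A hole in its top, 22 mm along its x by 12 mm along its y and 54 mm deep, takes the blade; the driver's guard rests on the block's top, the driver's origin then 6 mm above the block's
- tray: loose white tray, 130 x 130 x 20 mm, 0.6 kg. Origin: centre of its underside. In its top four square recesses, 26 x 26 mm and 14 mm deep (floor 6 mm up), at x, y = +-32 mm, in which the sticks stand at the start; one may be empty
- glue: white glue bottle, 40 mm diameter, 110 mm tall; bystander, leave it alone. Origin: centre of its underside
- spray: green spray can, 60 mm diameter, 190 mm tall; bystander, leave it alone. Origin: centre of its underside
- cup: clear plastic cup, 72 mm across, 100 mm tall; bystander, leave it alone. Origin: centre of its underside
- phone: black phone lying flat, 150 x 75 x 9 mm; bystander, leave it alone. Origin: centre of its underside
Things that resemble listed ones, but are neither listed nor needed, are in the scene too. What is meant by the driver is not pink, purple or turquoise, and is the larger of those in its own colour.

How it is judged (in metres and radians):
On the way, in this order (a step that is already met when the one before it is completed fails the run):
1. every stick stands in a well while all clamp screws are still loose (((horizontal distance between stick1 and well1 below 0.006 m and z of stick1 in the frame of jig below 0.018 m and angle between stick1's own z axis and vertical below 0.15 rad) or (horizontal distance between stick1 and well2 below 0.006 m and z of stick1 in the frame of jig below 0.018 m and angle between stick1's own z axis and vertical below 0.15 rad) or (horizontal distance between stick1 and well3 below 0.006 m and z of stick1 in the frame of jig below 0.018 m and angle between stick1's own z axis and vertical below 0.15 rad) or (horizontal distance between stick1 and well4 below 0.006 m and z of stick1 in the frame of jig below 0.018 m and angle between stick1's own z axis and vertical below 0.15 rad)) and ((horizontal distance between stick2 and well1 below 0.006 m and z of stick2 in the frame of jig below 0.018 m and angle between stick2's own z axis and vertical below 0.15 rad) or (horizontal distance between stick2 and well2 below 0.006 m and z of stick2 in the frame of jig below 0.018 m and angle between stick2's own z axis and vertical below 0.15 rad) or (horizontal distance between stick2 and well3 below 0.006 m and z of stick2 in the frame of jig below 0.018 m and angle between stick2's own z axis and vertical below 0.15 rad) or (horizontal distance between stick2 and well4 below 0.006 m and z of stick2 in the frame of jig below 0.018 m and angle between stick2's own z axis and vertical below 0.15 rad)) and ((horizontal distance between stick3 and well1 below 0.006 m and z of stick3 in the frame of jig below 0.018 m and angle between stick3's own z axis and vertical below 0.15 rad) or (horizontal distance between stick3 and well2 below 0.006 m and z of stick3 in the frame of jig below 0.018 m and angle between stick3's own z axis and vertical below 0.15 rad) or (horizontal distance between stick3 and well3 below 0.006 m and z of stick3 in the frame of jig below 0.018 m and angle between stick3's own z axis and vertical below 0.15 rad) or (horizontal distance between stick3 and well4 below 0.006 m and z of stick3 in the frame of jig below 0.018 m and angle between stick3's own z axis and vertical below 0.15 rad)) and ((horizontal distance between stick4 and well1 below 0.006 m and z of stick4 in the frame of jig below 0.018 m and angle between stick4's own z axis and vertical below 0.15 rad) or (horizontal distance between stick4 and well2 below 0.006 m and z of stick4 in the frame of jig below 0.018 m and angle between stick4's own z axis and vertical below 0.15 rad) or (horizontal distance between stick4 and well3 below 0.006 m and z of stick4 in the frame of jig below 0.018 m and angle between stick4's own z axis and vertical below 0.15 rad) or (horizontal distance between stick4 and well4 below 0.006 m and z of stick4 in the frame of jig below 0.018 m and angle between stick4's own z axis and vertical below 0.15 rad)) and value of joint each of screw1, screw2, screw3, screw4 below 0.5 rad), for 0.2 s.
2. the clamp screw of every filled well is tight and the others are loose ((((horizontal distance between stick1 and well1 below 0.006 m and z of stick1 in the frame of jig below 0.018 m and angle between stick1's own z axis and vertical below 0.15 rad) and value of joint screw1 above 1.2 rad) or ((horizontal distance between stick1 and well2 below 0.006 m and z of stick1 in the frame of jig below 0.018 m and angle between stick1's own z axis and vertical below 0.15 rad) and value of joint screw2 above 1.2 rad) or ((horizontal distance between stick1 and well3 below 0.006 m and z of stick1 in the frame of jig below 0.018 m and angle between stick1's own z axis and vertical below 0.15 rad) and value of joint screw3 above 1.2 rad) or ((horizontal distance between stick1 and well4 below 0.006 m and z of stick1 in the frame of jig below 0.018 m and angle between stick1's own z axis and vertical below 0.15 rad) and value of joint screw4 above 1.2 rad)) and (((horizontal distance between stick2 and well1 below 0.006 m and z of stick2 in the frame of jig below 0.018 m and angle between stick2's own z axis and vertical below 0.15 rad) and value of joint screw1 above 1.2 rad) or ((horizontal distance between stick2 and well2 below 0.006 m and z of stick2 in the frame of jig below 0.018 m and angle between stick2's own z axis and vertical below 0.15 rad) and value of joint screw2 above 1.2 rad) or ((horizontal distance between stick2 and well3 below 0.006 m and z of stick2 in the frame of jig below 0.018 m and angle between stick2's own z axis and vertical below 0.15 rad) and value of joint screw3 above 1.2 rad) or ((horizontal distance between stick2 and well4 below 0.006 m and z of stick2 in the frame of jig below 0.018 m and angle between stick2's own z axis and vertical below 0.15 rad) and value of joint screw4 above 1.2 rad)) and (((horizontal distance between stick3 and well1 below 0.006 m and z of stick3 in the frame of jig below 0.018 m and angle between stick3's own z axis and vertical below 0.15 rad) and value of joint screw1 above 1.2 rad) or ((horizontal distance between stick3 and well2 below 0.006 m and z of stick3 in the frame of jig below 0.018 m and angle between stick3's own z axis and vertical below 0.15 rad) and value of joint screw2 above 1.2 rad) or ((horizontal distance between stick3 and well3 below 0.006 m and z of stick3 in the frame of jig below 0.018 m and angle between stick3's own z axis and vertical below 0.15 rad) and value of joint screw3 above 1.2 rad) or ((horizontal distance between stick3 and well4 below 0.006 m and z of stick3 in the frame of jig below 0.018 m and angle between stick3's own z axis and vertical below 0.15 rad) and value of joint screw4 above 1.2 rad)) and (((horizontal distance between stick4 and well1 below 0.006 m and z of stick4 in the frame of jig below 0.018 m and angle between stick4's own z axis and vertical below 0.15 rad) and value of joint screw1 above 1.2 rad) or ((horizontal distance between stick4 and well2 below 0.006 m and z of stick4 in the frame of jig below 0.018 m and angle between stick4's own z axis and vertical below 0.15 rad) and value of joint screw2 above 1.2 rad) or ((horizontal distance between stick4 and well3 below 0.006 m and z of stick4 in the frame of jig below 0.018 m and angle between stick4's own z axis and vertical below 0.15 rad) and value of joint screw3 above 1.2 rad) or ((horizontal distance between stick4 and well4 below 0.006 m and z of stick4 in the frame of jig below 0.018 m and angle between stick4's own z axis and vertical below 0.15 rad) and value of joint screw4 above 1.2 rad)) and (value of joint screw1 below 0.5 rad or horizontal distance between any of stick1, stick2, stick3, stick4 and well1 below 0.006 m) and (value of joint screw2 below 0.5 rad or horizontal distance between any of stick1, stick2, stick3, stick4 and well2 below 0.006 m) and (value of joint screw3 below 0.5 rad or horizontal distance between any of stick1, stick2, stick3, stick4 and well3 below 0.006 m) and (value of joint screw4 below 0.5 rad or horizontal distance between any of stick1, stick2, stick3, stick4 and well4 below 0.006 m)), for 0.2 s.
At the end, for the whole second after the job is handed in: Each stick in a well of its own (6 mm from centre, foot 5 mm from floor, 0.15 rad from upright), that well's screw past 1.2 rad, screws of empty wells under 0.5 rad, driver at rest in its block (8 mm from middle, 4 mm from fully down, 0.12 rad from upright) (all of step 2 and horizontal distance between driver and block below 0.008 m and z of driver in the frame of block below 0.01 m and angle between driver's own z axis and vertical below 0.12 rad and angle between block's own z axis and vertical below 0.1 rad and linear speed of driver below 0.02 m/s); the robot touches nothing.
It fails at once if the gripper's fingers press on the jig or its screws with more than 5 N (contact force between the fingers and jig above 5 N).
It fails at once if a bystander is shifted more than 40 mm (distance of any of glue, spray, cup, phone from where it was at the start of the episode above 0.04 m).
Of stick1, stick2, stick3, stick4 only 3 to 4 are there at a start; the rules pass over those that are not, and their reading is None.
At some moment in a run one of tray, block may be knocked a few centimetres aside while the robot is not near it.
It also fails if it takes over 210 s, if anything falls off the work surface, if the arm or the gripper's body presses on something with over 40 N, if the wrist force passes 120 N, or if a joint passes its speed limit or range.

ROBOT

A 7-joint arm with a two-finger parallel gripper is mounted at the origin on the work surface. World frame = base frame: x ahead of the robot, y to its left, z up, the work surface at z = 0. Lengths are in mm, angles in rad, forces in N, time in s.
With the tool pointing down it reaches from about 400 to 875 mm from the base axis. Payload 19.3 kg.
Tool frame: the origin (TCP) lies at the centre of the arm's flange, where the gripper is bolted on; the fingertips stand ahead of it and the grasp point (between the pads) lies 155 mm ahead of it (tip_extent is the z of the fingertips in the tool frame, in mm); z points along the fingers, y is the line along which they close (so a half turn about z gives the same grasp; the last joint's range is limited). The gripper opens to 85 mm and grips with 20 to 120 N. Pads are 22 mm wide; open, the fingers measure 114 mm over their backs; the gripper's body (76 mm by 85 mm) begins 54 mm behind the grasp point. The pads swing forward as they close: fully open they stand 13 mm farther back than shut.
Start: joints at [-0.07, 0.521, -0.036, 1.599, 0.021, 1.021, -0.113], TCP at [624.996, -0.024, 404.691] pointing down, gripper open.
Joint ranges: [-2.91, 2.91], [-0.3, 2.13], [-1.5, 1.42], [0.17, 2.43], [-1.26, 4.41], [0.16, 1.93], [-2.52, 2.52]. Speed limits (rad/s): [1.89, 1.89, 2.39, 2.39, 3.01, 3.01, 3.01].

INTERFACE

Orientations are given as a unit quaternion [w, x, y, z].
In Python, from cell import get_obs, capture, close_job, tip_extent gives the robot as it stands.
- The arm moves only by the tool apply_moves, never from a script. Its arguments are lists of equal length, an entry for each row: "offset": the shift along the tool's x, y, z in mm, a list of three; "rotation": the turn, a rotation vector about the tool's x, y, z in rad, a list of three; "grip": the finger opening in mm, from 0 to 85.4. In form: {"offset": [[dx, dy, dz], ...], "rotation": [[ax, ay, az], ...], "grip": [grip, ...]}. A call has 1 to 5 rows; each row is the pose to reach, as a shift and turn from the pose commanded when the call began, along the tool's axes at that moment; what a row does not reach only later rows make up. A row lasts 1/10 s, in which the tool goes at most 50 mm and 8.59 degrees, less where a joint would pass 70% of its speed; a pose out of reach is approached as far as the arm can. A call with a gripper value outside its range is refused whole. The fingers move at their own pace and stop on an object; "newtons" is the grip in N (left out, the last holds). Time passes only in rows, so rows that repeat a pose let the fingers close. It gives the time, the measured TCP pose, the force, the opening and the grip force at its end, in the units of the state.
- get_obs(): the state, without advancing time (a new reading comes with each control period).
- capture(name): name is "scene" or "side" or "wrist"; returns a dict with "img" (384x512x3 uint8, red, green, blue), "intrinsics" (3x3 intrinsics, pixels), "eye" and "orientation" of the camera in the world; the wrist camera has in their place "mount" (4x4, takes a point from camera to tool coordinates, whose origin is the TCP and whose axes are the flange's). Camera axes: x right, y down, z forward; pixel columns grow to the right and rows downward; lengths in mm; the calibration is good to about 2 mm. A picture is of the moment at which its call begins: read the wrist's pose just before it. There is no depth.
- close_job(): hands the job in; it is judged then, once.
The state is a dict: "t": time; "joints": joint angles; "joint_vel": joint speeds; "effort": joint torques, N m; "position": TCP position; "tcp_rot": TCP orientation; "ft_force": force on the tool from outside, world axes, zero at the start; "wrist_torque": the same for the moment, N m; "grip_width": finger opening in mm; "gripper_force": force on a finger pad.
Only numpy, scipy, OpenCV 4.12 (cv2) and the standard library are available. Lean on these libraries where they do the work, as an engineer would, in place of code of your own. Each camera call takes 0.05 s, during which the arm holds its last target. There are 200 camera calls.

## Working session

There is one attempt and no reset: what is moved stays moved. The work goes in short steps, Python scripts to look and compute and a tool call to move; the robot and the scene stay as the last step left them, time stands still between calls to the robot, and variables do not carry over. Pictures are saved under pics/ and viewed, at most 14 in all, crops included, and the job is handed in when it is done.

Besides the shell and the picture viewer there is one more tool, called as name(argument=value, ...) on one line, values as JSON. apply_moves: Moves the arm, as the interface text tells. Its arguments: {"type":"object","properties":{"offset":{"type":"array"},"rotation":{"type":"array"},"grip":{"type":"array"},"newtons":{"type":"number"}},"required":["offset","rotation","grip"]}

```bash
ls; mkdir -p pics; cat > h.py <<'E'
import numpy as np, cv2
from cell import get_obs, capture, tip_extent
from scipy.spatial.transform import Rotation as R
def rot(q): return R.from_quat([q[1],q[2],q[3],q[0]]).as_matrix()
def cam(name):
    o=get_obs(); c=capture(name)
    K=np.array(c['intrinsics'])
    if name=='wrist':
        T=np.eye(4);T[:3,:3]=rot(o['tcp_rot']);T[:3,3]=o['position']
        M=T@np.array(c['mount']);return c['img'],K,M[:3,3],M[:3,:3]
    q=np.array(c['orientation']); return c['img'],K,np.array(c['eye']),(q if q.shape==(3,3) else rot(q))
def ray(C,uv,z):
    img,K,e,Rm=C; uv=np.atleast_2d(uv).astype(float)
    d=(Rm@np.linalg.inv(K)@np.c_[uv,np.ones(len(uv))].T).T
    return e+d*((z-e[2])/d[:,2])[:,None]
def proj(C,p):
    img,K,e,Rm=C; q=(K@Rm.T@(np.atleast_2d(p)-e).T).T; return q[:,:2]/q[:,2:]
def save(img,n): cv2.imwrite('pics/'+n,img[:,:,::-1])
E
python3 - <<'E'
from h import *
for n in ['scene','side','wrist']:
    C=cam(n); save(C[0],n+'0.png'); print(n,C[1].tolist(),C[2],C[3].tolist())
a=[cv2.imread(f'pics/{n}0.png') for n in ['scene','side','wrist']]
o=get_obs();print(o,tip_extent() if callable(tip_extent) else tip_extent)
E
```

```text
pics
scene [[416.18655959279306, 0.0, 252.6816637576785], [0.0, 416.18655959279306, 186.31108139067314], [0.0, 0.0, 1.0]] [1293.09242683  401.81020489  691.00463293] [[-0.5779058874344115, 0.47852087098711504, -0.661091946175703], [0.8159955482791686, 0.3256392317750016, -0.4776089989913992], [-0.01326840070335189, -0.8154611374913707, -0.5786597297065483]]
side [[353.1251230131126, 0.0, 258.6616239902404], [0.0, 353.1251230131126, 193.9976055420583], [0.0, 0.0, 1.0]] [195.97781044 571.35236182 498.37691075] [[-0.8676157068376277, -0.24470952119799774, 0.4328512856440311], [-0.49713851562490674, 0.40972691714964926, -0.7648379891488845], [0.00981231526747181, -0.8787724982030852, -0.4771400369608493]]
wrist [[313.4049387520706, 0.0, 252.5416259356593], [0.0, 313.4049387520706, 195.29613468325442], [0.0, 0.0, 1.0]] [624.55122647  79.63179459 373.98049216] [[0.9999970405053786, 0.0008353380507143629, -0.0022849925217226703], [9.278103008061364e-05, -0.9516178255092093, -0.30728407958240117], [-0.0024311256988803916, 0.3072829581728608, -0.9516150867048984]]
{'t': 0.15, 'joints': array([-0.07021496,  0.52184521, -0.03630521,  1.59984182,  0.02118005,
        1.02112766, -0.11281104]), 'joint_vel': array([ 0.00155682, -0.00151544, -0.00143605, -0.00033532,  0.00010895,
       -0.00147632,  0.0003747 ]), 'effort': array([ 4.00798544e-04, -9.27376485e+01,  1.98035471e+00, -3.70049715e+01,
        1.79930578e-02,  6.46477114e-03, -1.41420460e-05]), 'position': array([ 6.24900858e+02, -1.84866054e-02,  4.04290632e+02]), 'tcp_rot': array([-2.77825068e-04,  7.07120414e-01,  7.07093024e-01, -3.13567246e-04]), 'ft_force': array([ 0.07662143, -1.20008119, -0.94702677]), 'wrist_torque': array([0.0224903 , 0.03561422, 0.00275724]), 'gripper_force': 0.0, 'grip_width': 85.4607515796473} 173.4
```

View pics/scene0.png

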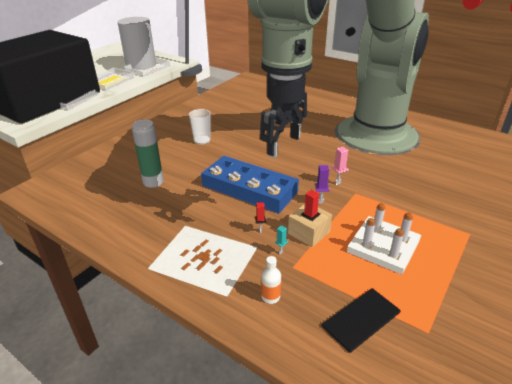

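View pics/wrist0.png

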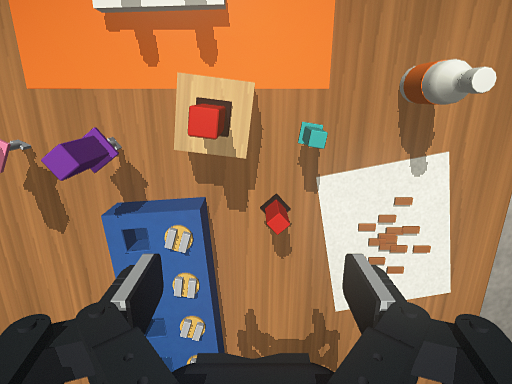

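View pics/side0.png

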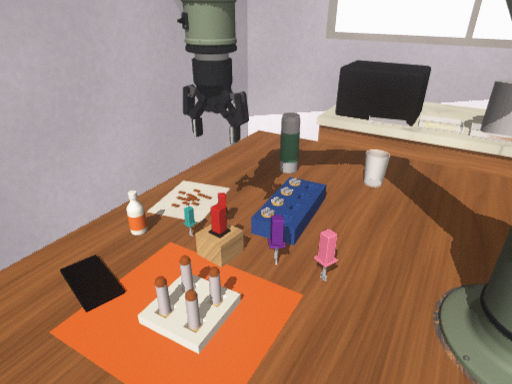

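```bash
cat >> h.py <<'E'
def blobs(img,lo,hi,amin=15):
    h=cv2.cvtColor(img,cv2.COLOR_RGB2HSV); m=cv2.inRange(h,np.array(lo),np.array(hi))
    n,l,s,c=cv2.connectedComponentsWithStats(m)
    return [(c[i].round(1).tolist(),s[i].tolist()) for i in range(1,n) if s[i,4]>=amin],m
def tri(A,ua,B,ub):
    def d(C,u): v=C[3]@np.linalg.inv(C[1])@np.r_[u,1.]; return v/np.linalg.norm(v)
    da,db=d(A,ua),d(B,ub); M=np.c_[da,-db]; s=np.linalg.lstsq(M,B[2]-A[2],rcond=None)[0]
    p,q=A[2]+s[0]*da,B[2]+s[1]*db; return (p+q)/2,np.linalg.norm(p-q)
E
python3 - <<'E'
from h import *
S=cam('scene');D=cam('side');W=cam('wrist')
print(S[0][208,380],S[0][230,400],D[0][262,186],S[0][240,460])
for C in (S,D):
    b,_=blobs(C[0],(3,120,40),(14,255,200),15)
    for c,s in b: print(c,s,ray(C,c,86)[0].round(1))
for C,n in((S,'scene'),(D,'side'),(W,'wrist')):
    b,_=blobs(C[0],(105,130,60),(125,255,255),100)
    for c,s in b: print(n,'blue',c,s,ray(C,c,45)[0].round(1))
E
```

```text
[141  84  45] [177 105  54] [156  85  44] [246 135  62]
[290.6, 202.9] [0, 0, 512, 384, 103756] [606.8  16.2  86. ]
[371.0, 221.7] [368, 219, 7, 7, 41] [564.7 199.5  86. ]
[347.1, 235.4] [329, 221, 35, 31, 281] [636.4 175.   86. ]
[399.4, 232.1] [395, 229, 9, 7, 47] [563.  263.3  86. ]
[204.0, 242.3] [201, 240, 7, 5, 19] [827.  -64.4  86. ]
[196.9, 248.0] [194, 246, 7, 6, 23] [848.5 -65.3  86. ]
[217.4, 251.8] [215, 249, 6, 6, 20] [833.  -22.9  86. ]
[184.6, 252.3] [181, 250, 8, 6, 22] [872.5 -77.8  86. ]
[202.1, 258.2] [192, 250, 18, 20, 152] [864.8 -36.9  86. ]
[214.8, 260.1] [211, 257, 8, 7, 26] [854.3 -12.2  86. ]
[185.7, 265.7] [182, 263, 8, 6, 22] [899.1 -50.1  86. ]
[218.0, 269.0] [215, 266, 7, 7, 27] [869.5   8.4  86. ]
[298.9, 260.6] [0, 126, 512, 258, 67326] [380.9  93.1  86. ]
[188.3, 198.4] [178, 194, 20, 11, 85] [703.1  15.4  86. ]
[204.2, 195.8] [198, 194, 13, 5, 22] [678.6 -14.2  86. ]
[184.6, 260.0] [179, 255, 12, 10, 90] [560.7 197.1  86. ]
[208.9, 271.7] [198, 266, 22, 13, 194] [503.6 200.3  86. ]
[160.2, 281.2] [155, 276, 12, 11, 108] [559.5 260.7  86. ]
[230.3, 282.4] [222, 276, 15, 14, 116] [456.7 203.6  86. ]
[190.7, 295.1] [185, 289, 12, 12, 104] [495.  259.9  86. ]
[241.8, 295.8] [241, 293, 3, 7, 15] [423.7 219.9  86. ]
scene blue [251.2, 183.3] [202, 157, 96, 56, 2580] [ 545.8 -142.9   45. ]
side blue [289.3, 208.7] [252, 178, 74, 67, 1850] [ 503.1 -127.8   45. ]
wrist blue [166.7, 271.8] [101, 197, 118, 175, 9327] [ 521.1 -123.1   45. ]
```

apply_moves(offset=[[-120, -95, 0], [-120, -95, 0], [-120, -95, 0], [-120, -95, 0], [-120, -95, 0]], rotation=[[0, 0, 0], [0, 0, 0], [0, 0, 0], [0, 0, 0], [0, 0, 0]], grip=[85, 85, 85, 85, 85])

```text
t: 0.8
position: [529.4, -121.1, 405.1]
tcp_rot: [0.0, 0.708, 0.706, 0.0]
ft_force: [-0.2, 1.5, -0.4]
grip_width: 85.3
gripper_force: 0.0
```

```bash
python3 - <<'E'
from h import *
W=cam('wrist');save(W[0],'jig.png');np.save('jigcam.npy',np.array([*W[1:]],dtype=object),allow_pickle=True)
b,m=blobs(W[0],(105,130,40),(125,255,255),300)
for c,s in b: print('blue',c,s)
cs,_=cv2.findContours(m,0,2);c=max(cs,key=cv2.contourArea)
p=ray(W,c[:,0,:],45)[:,:2].astype(np.float32)
print(cv2.minAreaRect(p));print(get_obs()['position'])
E
```

```text
Traceback (most recent call last):
ValueError: could not broadcast input array from shape (3,3) into shape (3,)
```

View pics/jig.png

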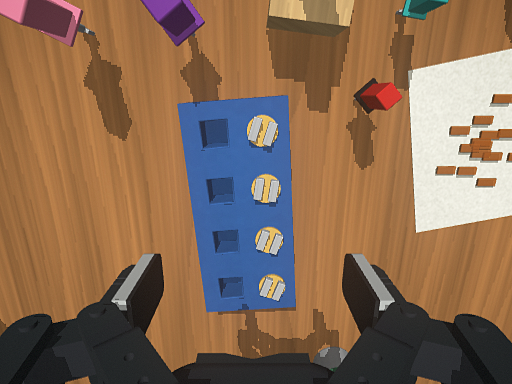

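```bash
python3 - <<'E'
from h import *
W=cam('wrist')
b,m=blobs(W[0],(105,130,40),(125,255,255),300)
cs,_=cv2.findContours(m,0,2);c=max(cs,key=cv2.contourArea)
p=ray(W,c[:,0,:],45)[:,:2].astype(np.float32)
print(cv2.minAreaRect(p))
h=cv2.cvtColor(W[0],cv2.COLOR_RGB2HSV)
roi=np.zeros(m.shape,np.uint8);cv2.drawContours(roi,[cv2.convexHull(c)],-1,255,-1)
q=((m==0)&(roi>0)&((h[:,:,0]<35)|(h[:,:,0]>160)|(h[:,:,1]<70))&(h[:,:,2]>90)).astype(np.uint8)*255
q=cv2.morphologyEx(q,cv2.MORPH_OPEN,np.ones((3,3)));q=cv2.morphologyEx(q,cv2.MORPH_CLOSE,np.ones((5,5)))
D=[]
for k in cv2.findContours(q,0,2)[0]:
    if cv2.contourArea(k)<250: continue
    (x,y),r=cv2.minEnclosingCircle(k); P=ray(W,[x,y],49)[0]; D.append(P[:2]); print('disc',x,y,r,P.round(1))
D=np.array(sorted(D,key=lambda v:-v[1]))
# bars
for i,d in enumerate(D):
    u=proj(W,[d[0],d[1],55])[0].astype(int); y0,x0=u[1]-22,u[0]-22
    s=h[y0:y0+44,x0:x0+44]; g=cv2.inRange(s,np.array([0,0,130]),np.array([180,45,255]))
    for k in cv2.findContours(g,0,2)[0]:
        if cv2.contourArea(k)<60: continue
        P=ray(W,k[:,0,:]+[x0,y0],55)[:,:2].astype(np.float32); (cc,wh,a)=cv2.minAreaRect(P)
        bx=cv2.boxPoints((cc,wh,a)); e=[bx[1]-bx[0],bx[2]-bx[1]]; e=max(e,key=np.linalg.norm)
        print(i+1,np.round(cc,1),np.round(wh,1),'ang',round(np.arctan2(e[1],e[0])%np.pi,3))
# top-face bright blue
v=cv2.inRange(h,np.array([105,130,40]),np.array([125,255,255]));print(h[100,200:280:20],h[200,195],h[305,250],h[150,292])
for uv in [(214,132),(220,190),(226,240),(231,288)]:print(ray(W,uv,45)[0].round(1))
E
```

```text
((517.2646484375, -171.90966796875), (111.69908905029297, 252.07498168945312), 4.032444953918457)
disc 270.805419921875 288.40045166015625 14.040094375610352 [ 551.7 -263.5   49. ]
disc 267.9890441894531 241.94525146484375 14.81832218170166 [ 547.3 -201.6   49. ]
disc 265.10870361328125 190.2391357421875 15.553068161010742 [ 543.3 -139.5   49. ]
disc 261.3636474609375 132.02272033691406 16.430273056030273 [538.7 -77.1  49. ]
1 [546.2 -79.2] [23.9  8.6] ang 1.264
1 [531.  -74.6] [23.9  8.8] ang 1.268
2 [ 550.8 -139.6] [24.6  8.7] ang 1.436
2 [ 535.  -137.1] [24.7  8.6] ang 1.421
3 [ 555.4 -202.3] [25.8  9.5] ang 1.295
3 [ 539.8 -196.8] [26.8  9.2] ang 1.296
4 [ 559.5 -263.7] [26.5  9.6] ang 1.278
4 [ 544.4 -258.5] [26.6  8.9] ang 1.246
[[ 14 137 112]
 [ 13 144 173]
 [108 180 157]
 [110 150 163]] [110 154 161] [108 155 156] [ 13 138 166]
[489.6 -77.6  45. ]
[ 493.8 -140.5   45. ]
[ 498.8 -201.1   45. ]
[ 503.3 -265.7   45. ]
```

apply_moves(offset=[[240, 0, 0], [240, 0, 0], [240, 0, 0], [240, 0, 0], [240, 0, 0]], rotation=[[0, 0, 0], [0, 0, 0], [0, 0, 0], [0, 0, 0], [0, 0, 0]], grip=[42, 42, 42, 42, 42])

```text
t: 1.4
position: [529.6, 124.5, 404.6]
tcp_rot: [-0.0, 0.706, 0.708, 0.0]
ft_force: [0.9, -0.5, 0.1]
grip_width: 42.3
gripper_force: 0.0
```

apply_moves(offset=[[120, 0, 0], [120, 0, 0], [120, 0, 0], [120, 0, 0]], rotation=[[0, 0, 0], [0, 0, 0], [0, 0, 0], [0, 0, 0]], grip=[42, 42, 42, 42])

```text
t: 1.8
position: [529.0, 245.0, 404.1]
tcp_rot: [-0.001, 0.705, 0.709, 0.0]
ft_force: [-0.4, -0.1, -0.5]
grip_width: 41.8
gripper_force: 0.0
```

```bash
python3 - <<'E'
from h import *
import cell
o=get_obs();print(o['position'],o['grip_width'],cell.tip_extent() if callable(cell.tip_extent) else cell.tip_extent)
W=cam('wrist');save(W[0],'tray.png')
E
```

```text
[528.986861   245.03287126 404.0937768 ] 41.80604322428556 173.4
```

View pics/tray.png

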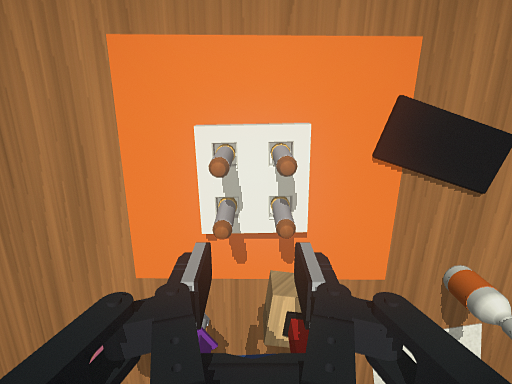

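```bash
cat > tray.py <<'E'
from h import *
def measure():
    o=get_obs();W=cam('wrist'); h=cv2.cvtColor(W[0],cv2.COLOR_RGB2HSV)
    w=cv2.inRange(h,np.array([0,0,170]),np.array([180,60,255])); w[260:]=0
    cs=cv2.findContours(w,0,2)[0];c=cv2.convexHull(max(cs,key=cv2.contourArea))
    P=ray(W,c[:,0,:],20)[:,:2].astype(np.float32); r=cv2.minAreaRect(P)
    print('pos',o['position'].round(1),'tray',np.round(r[0],1),np.round(r[1],1),round(r[2],2))
    b,m=blobs(W[0],(5,100,60),(14,190,190),60); (cx,cy),_,_=r
    for c,s in b:
        p=ray(W,c,86)[0]
        if abs(p[0]-cx)<90 and abs(p[1]-cy)<90: print('stick',c,s,p.round(1))
if __name__=='__main__': measure()
E
python3 - <<'E'
from tray import *
W=cam('wrist');h=cv2.cvtColor(W[0],cv2.COLOR_RGB2HSV)
print(h[166,219],h[228,285],h[180,212],h[150,120],h[130,250])
measure()
E
```

```text
[ 12 148 157] [ 12 160 164] [ 28  13 234] [ 12 208 241] [ 24  15 235]
pos [529.8 241.  404.3] tray [528.6 228.5] [129.8 131.3] 1.52
stick [166.2, 123.5] [0, 0, 512, 376, 44397] [451.1 295.3  86. ]
stick [285.5, 160.4] [276, 151, 20, 20, 311] [559.6 261.9  86. ]
stick [217.4, 162.0] [208, 153, 20, 20, 308] [496.  260.2  86. ]
stick [260.5, 236.1] [205, 215, 102, 58, 1747] [537.1 184.4  86. ]
stick [204.7, 256.6] [196, 242, 15, 34, 186] [479.7 161.1  86. ]
```

apply_moves(offset=[[21, 30, 50], [21, 30, 100], [21, 30, 140], [21, 30, 179], [21, 30, 179]], rotation=[[0, 0, 0], [0, 0, 0], [0, 0, 0], [0, 0, 0], [0, 0, 0]], grip=[42, 42, 42, 42, 42])

```text
t: 2.45
position: [558.8, 259.4, 221.1]
tcp_rot: [-0.001, 0.707, 0.707, -0.004]
ft_force: [-0.7, -0.3, 0.7]
grip_width: 42.0
gripper_force: 0.0
```

apply_moves(offset=[[0, 0, 0], [0, 0, 0], [0, 0, 0], [0, 0, 0], [0, 0, 0]], rotation=[[0, 0, 0], [0, 0, 0], [0, 0, 0], [0, 0, 0], [0, 0, 0]], grip=[42, 16, 16, 16, 16], newtons=40)

```text
t: 2.95
position: [560.7, 261.2, 228.3]
tcp_rot: [0.001, 0.707, 0.707, 0.002]
ft_force: [-1.4, -0.6, 10.2]
grip_width: 18.7
gripper_force: 38.7
```

apply_moves(offset=[[0, 0, -40], [0, 0, -80], [0, 0, -120], [0, 0, -120], [0, 0, -120]], rotation=[[0, 0, 0], [0, 0, 0], [0, 0, 0], [0, 0, 0], [0, 0, 0]], grip=[16, 16, 16, 16, 16])

```text
t: 3.45
position: [560.1, 260.9, 347.8]
tcp_rot: [0.001, 0.707, 0.707, 0.002]
ft_force: [0.1, 0.7, -1.5]
grip_width: 18.9
gripper_force: 39.8
```

```bash
python3 - <<'E'
from h import *
o=get_obs();print(o['position'],o['grip_width'],o['gripper_force'],o['ft_force'])
W=cam('wrist');save(W[0],'held1.png')
E
```

```text
[560.05975611 260.91421155 347.76737392] 18.873713760876775 39.806135420221835 [ 0.11833698  0.72403718 -1.45947484]
```

View pics/held1.png

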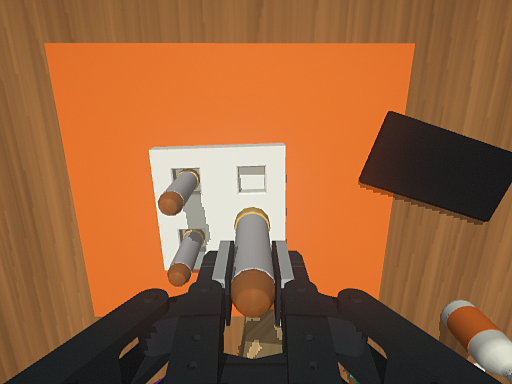

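```bash
cat > held.py <<'E'
from h import *
def held():
    o=get_obs();W=cam('wrist');h=cv2.cvtColor(W[0],cv2.COLOR_RGB2HSV);p=o['position']
    g=cv2.inRange(h,np.array([18,90,60]),np.array([30,255,255])); g[:,:200]=0;g[:,310:]=0;g[:190]=0;g[240:]=0
    ys,xs=np.nonzero(g); u=np.percentile(ys,1);
    b,m=blobs(W[0],(5,100,50),(14,200,200),200)
    st=[c for c in b if 225<c[0][0]<280 and c[0][1]>260]
    print('pos',p.round(1),'foot row',u,'x',xs.mean() if len(xs) else None,len(xs),'stone',st)
    for dz in (-66,-64,-62,-60,-58): 
        print(dz,'foot edge pred',proj(W,[p[0],p[1]+11.5,p[2]-155+dz])[0].round(1))
    print('stone centre pred (grip h=64)',proj(W,[p[0],p[1],p[2]-155+16])[0].round(1), proj(W,[p[0],p[1],p[2]-155+22])[0].round(1))
    for c,s in st: print('stone at z+18 rel:',(ray(W,c,p[2]-155+18)[0]-p).round(1))
    if len(xs): print('foot x rel',(ray(W,[xs.mean(),u],p[2]-155-62)[0]-p).round(1))
    return W
if __name__=='__main__':
    W=held(); h=cv2.cvtColor(W[0],cv2.COLOR_RGB2HSV); print(h[204:224:2,253].tolist(),h[293,253])
E
python3 held.py
```

```text
pos [559.8 260.8 346.4] foot row 207.0 x 246.3167259786477 281 stone [([248.5, 301.8], [223, 269, 52, 86, 2202])]
-66 foot edge pred [253.1 205.1]
-64 foot edge pred [253.1 206.2]
-62 foot edge pred [253.1 207.3]
-60 foot edge pred [253.1 208.3]
-58 foot edge pred [253.1 209.5]
stone centre pred (grip h=64) [253.3 299.2] [253.3 308.8]
stone at z+18 rel: [  -1.9    0.2 -137. ]
foot x rel [  -4.3   11.7 -217. ]
[[33, 12, 230], [32, 18, 231], [20, 136, 163], [20, 131, 173], [21, 144, 239], [111, 16, 155], [20, 10, 157], [17, 11, 157], [24, 8, 155], [21, 12, 155]] [ 13 170 165]
```

apply_moves(offset=[[-30, 0, -30], [-80, -8, -30], [-130, -15, -30], [-180, -20, -30], [-230, -25, -30]], rotation=[[0, 0, 0], [0, 0, 0], [0, 0, 0], [0, 0, 0], [0, 0, 0]], grip=[16, 16, 16, 16, 16])

```text
t: 4.05
position: [534.3, 30.7, 374.9]
tcp_rot: [-0.0, 0.707, 0.707, -0.001]
ft_force: [1.9, -0.7, -1.0]
grip_width: 18.5
gripper_force: 39.8
```

apply_moves(offset=[[-50, -8, 0], [-100, -16, 0], [-150, -24, 0], [-200, -30, 0], [-250, -33, 0]], rotation=[[0, 0, 0], [0, 0, 0], [0, 0, 0], [0, 0, 0], [0, 0, 0]], grip=[16, 16, 16, 16, 16])

```text
t: 4.55
position: [501.3, -217.0, 375.0]
tcp_rot: [-0.001, 0.707, 0.707, -0.0]
ft_force: [1.2, 0.4, -1.8]
grip_width: 18.8
gripper_force: 39.8
```

apply_moves(offset=[[-47, 0, 40], [-47, 0, 80], [-47, 0, 80], [-47, 0, 80]], rotation=[[0, 0, 0], [0, 0, 0], [0, 0, 0], [0, 0, 0]], grip=[16, 16, 16, 16])

```text
t: 4.95
position: [502.3, -261.5, 295.3]
tcp_rot: [-0.001, 0.707, 0.707, -0.0]
ft_force: [0.9, -0.8, -0.1]
grip_width: 18.7
gripper_force: 39.6
```

```bash
python3 - <<'E'
from h import *
W=cam('wrist');save(W[0],'w4.png')
for i in range(3): o=get_obs();print(o['position'],o['tcp_rot'])
b,m=blobs(W[0],(105,130,40),(125,255,255),300)
for c,s in b: print(c,s)
E
```

```text
[ 502.78871518 -261.27896475  296.62691644] [-7.52050226e-05  7.06778043e-01  7.07435339e-01  1.82365241e-04]
[ 502.78871518 -261.27896475  296.62691644] [-7.52050226e-05  7.06778043e-01  7.07435339e-01  1.82365241e-04]
[ 502.78871518 -261.27896475  296.62691644] [-7.52050226e-05  7.06778043e-01  7.07435339e-01  1.82365241e-04]
[272.6, 115.4] [183, 0, 183, 251, 32886]
```

View pics/w4.png

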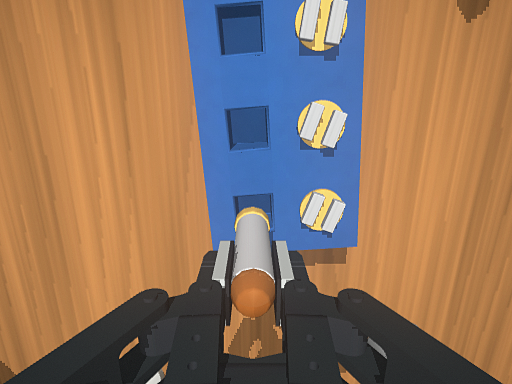

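apply_moves(offset=[[-5, -0.5, 0], [-5, -0.5, 20], [-5, -0.5, 40], [-5, -0.5, 55], [-5, -0.5, 65]], rotation=[[0, 0, 0], [0, 0, 0], [0, 0, 0], [0, 0, 0], [0, 0, 0]], grip=[16, 16, 16, 16, 16])

```text
t: 5.5
position: [502.4, -267.2, 231.7]
tcp_rot: [0.001, 0.707, 0.707, 0.0]
ft_force: [-7.9, 1.8, 55.7]
grip_width: 18.7
gripper_force: 50.6
```

apply_moves(offset=[[0, 0, 0], [0, 0, 0]], rotation=[[0, 0, 0], [0, 0, 0]], grip=[16, 16])

```text
t: 5.7
position: [502.2, -267.0, 231.3]
tcp_rot: [0.0, 0.707, 0.707, 0.0]
ft_force: [0.2, 0.3, -0.6]
grip_width: 18.8
gripper_force: 46.2
```

```bash
python3 - <<'E'
from held import *
W=held();save(cv2.resize(W[0][160:384,150:360],None,fx=2,fy=2),'in4.png')
E
```

```text
pos [ 502.2 -267.   231.3] foot row 221.0 x 252.71428571428572 42 stone [([252.5, 315.5], [223, 274, 60, 85, 2853])]
-66 foot edge pred [253.1 204.9]
-64 foot edge pred [253.1 205.9]
-62 foot edge pred [253.1 207. ]
-60 foot edge pred [253.1 208.1]
-58 foot edge pred [253.1 209.2]
stone centre pred (grip h=64) [253.3 299. ] [253.3 308.5]
stone at z+18 rel: [  -0.3   -6.5 -137. ]
foot x rel [-2.00e-01  1.90e+00 -2.17e+02]
```

View pics/in4.png

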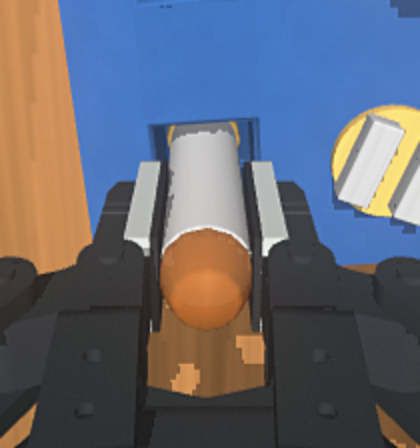

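apply_moves(offset=[[0, 0, 0], [0, 0, 0], [0, 0, 0]], rotation=[[0, 0, 0], [0, 0, 0], [0, 0, 0]], grip=[30, 30, 30])

```text
t: 6.05
position: [501.8, -267.1, 230.9]
tcp_rot: [0.0, 0.707, 0.707, 0.0]
ft_force: [0.5, -1.0, -0.4]
grip_width: 30.2
gripper_force: 0.0
```

```bash
python3 - <<'E'
from held import *
W=held();h=cv2.cvtColor(W[0],cv2.COLOR_RGB2HSV);h=h[:,225:285]
m=cv2.inRange(h,np.array([8,140,60]),np.array([15,200,220]));ys,xs=np.nonzero(m[:335]);
for r in range(260,330,6): x=np.nonzero(m[r])[0]; print(r,x.min()+225 if len(x) else None,x.max()+225 if len(x) else None)
p=get_obs()['position']; D=cam('side'); save(cv2.resize(D[0][150:270,220:360],None,fx=3,fy=3),'s4.png')
E
```

```text
pos [ 501.8 -267.1  230.9] foot row 221.0 x 254.09756097560975 41 stone [([251.5, 317.5], [209, 274, 88, 85, 3658])]
-66 foot edge pred [253.3 205. ]
-64 foot edge pred [253.3 206. ]
-62 foot edge pred [253.3 207.1]
-60 foot edge pred [253.3 208.2]
-58 foot edge pred [253.3 209.3]
stone centre pred (grip h=64) [253.5 299.1] [253.6 308.6]
stone at z+18 rel: [  -0.8   -7.4 -137. ]
foot x rel [   0.5    2.  -217. ]
260 None None
266 None None
272 None None
278 239 265
284 232 271
290 230 274
296 229 284
302 225 283
308 225 283
314 226 283
320 225 284
326 225 284
```

View pics/s4.png

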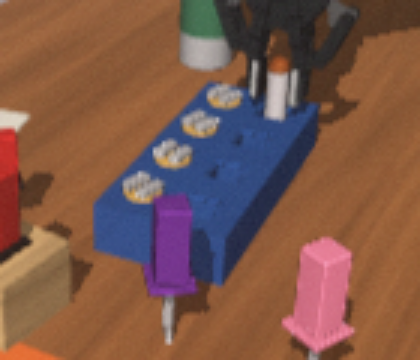

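apply_moves(offset=[[0, 0, -50], [0, 0, -100], [50, 0, -150], [100, 5, -170], [150, 10, -174]], rotation=[[0, 0, 0], [0, 0, 0], [0, 0, 0], [0, 0, 0], [0, 0, 0]], grip=[34, 36, 42, 42, 42])

```text
t: 6.65
position: [509.6, -138.4, 402.5]
tcp_rot: [0.001, 0.708, 0.706, 0.001]
ft_force: [1.3, 0.2, -0.7]
grip_width: 41.9
gripper_force: 0.0
```

```bash
cat > chk.py <<'E'
from h import *
import sys
x,y=float(sys.argv[1]),float(sys.argv[2])
S,D=cam('scene'),cam('side')
L=[]
for C in (S,D):
    u0=proj(C,[x,y,96])[0]; b,m=blobs(C[0],(5,110,50),(14,215,200),8)
    m2=np.zeros_like(m); a,c=u0.astype(int); w=9; m2[c-w:c+w,a-w:a+w]=m[c-w:c+w,a-w:a+w]
    ys,xs=np.nonzero(m2); print('pred z=96',u0.round(1),'z=88',proj(C,[x,y,88])[0].round(1),'seen',xs.mean().round(1),ys.mean().round(1),'top',ys.min(),len(ys),'pred top z101',proj(C,[x,y,101])[0].round(1)); L.append((xs.mean(),ys.mean()))
print(tri(S,L[0],D,L[1]),get_obs()['position'])
E
python3 chk.py 501.8 -266.2
```

```text
pred z=96 [224.7 147.4] z=88 [224.8 149.8] seen 223.3 145.7 top 138 290 pred top z101 [224.6 145.9]
pred z=96 [312.5 170.4] z=88 [312.3 173.1] seen 311.4 168.6 top 161 284 pred top z101 [312.6 168.8]
(array([ 505.4590595 , -267.53760107,  101.39684492]), np.float64(2.5770755264304794)) [ 510.73788221 -133.05959477  401.90794029]
```

```bash
python3 - <<'E'
from h import *
for n in ('scene','side'):
    C=cam(n);h=cv2.cvtColor(C[0],cv2.COLOR_RGB2HSV)
    f=lambda z:proj(C,[501.8,-266.2,z])[0]
    print(n,{z:f(z).round(1).tolist() for z in (101,87,45)})
    a,b=f(105),f(50)
    for t in np.linspace(0,1,19):
        u=a+(b-a)*t; print(round(105-55*t),h[int(round(u[1])),int(round(u[0]))].tolist(),end=' ')
    print()
E
```

```text
scene {101: [224.6, 145.9], 87: [224.8, 150.1], 45: [225.6, 162.6]}
105 [14, 151, 176] 102 [13, 164, 171] 99 [13, 164, 171] 96 [12, 185, 179] 93 [12, 187, 181] 90 [12, 182, 170] 87 [12, 177, 166] 84 [12, 158, 160] 81 [12, 83, 150] 78 [8, 17, 165] 74 [4, 11, 183] 71 [4, 11, 184] 68 [4, 11, 183] 65 [4, 10, 184] 62 [4, 10, 184] 59 [4, 10, 182] 56 [4, 10, 180] 53 [8, 11, 179] 50 [4, 11, 178] 
side {101: [312.6, 168.8], 87: [312.2, 173.4], 45: [311.0, 187.0]}
105 [10, 137, 80] 102 [11, 173, 103] 99 [10, 182, 140] 96 [10, 191, 159] 93 [10, 182, 172] 90 [10, 179, 172] 87 [10, 180, 163] 84 [10, 84, 171] 81 [9, 27, 197] 78 [2, 17, 209] 74 [4, 17, 212] 71 [5, 16, 210] 68 [6, 17, 210] 65 [8, 18, 210] 62 [2, 17, 206] 59 [2, 16, 206] 56 [7, 16, 208] 53 [2, 19, 210] 50 [4, 17, 209]
```

apply_moves(offset=[[50, 5, 0], [100, 10, 0], [150, 19, 0], [200, 19, 0], [250, 19, 0]], rotation=[[0, 0, 0], [0, 0, 0], [0, 0, 0], [0, 0, 0], [0, 0, 0]], grip=[42, 42, 42, 42, 42])

```text
t: 7.35
position: [528.9, 110.3, 399.5]
tcp_rot: [0.0, 0.708, 0.706, -0.0]
ft_force: [0.7, 0.6, -0.4]
grip_width: 42.1
gripper_force: 0.0
```

apply_moves(offset=[[50, 0, 0], [100, 0, 0], [122, 0, 0], [122, 0, 0], [122, 0, 0]], rotation=[[0, 0, 0], [0, 0, 0], [0, 0, 0], [0, 0, 0], [0, 0, 0]], grip=[42, 42, 42, 42, 42])

```text
t: 7.85
position: [529.2, 230.6, 399.3]
tcp_rot: [0.0, 0.707, 0.707, -0.001]
ft_force: [0.1, -0.2, 0.9]
grip_width: 41.9
gripper_force: 0.0
```

```bash
python3 tray.py
```

```text
pos [529.2 230.6 399.3] tray [528.  228.2] [129.8 130.8] 1.83
stick [153.4, 131.8] [0, 0, 512, 379, 39669] [439.9 278.   86. ]
stick [216.2, 151.8] [206, 142, 22, 21, 332] [495.3 260.   86. ]
stick [259.6, 228.3] [205, 206, 106, 62, 1866] [535.2 184.4  86. ]
stick [204.8, 255.8] [199, 244, 11, 28, 124] [479.8 154.   86. ]
```

apply_moves(offset=[[29.5, -34, 45], [29.5, -34, 95], [29.5, -34, 140], [29.5, -34, 168], [29.5, -34, 174]], rotation=[[0, 0, 0], [0, 0, 0], [0, 0, 0], [0, 0, 0], [0, 0, 0]], grip=[42, 42, 42, 42, 42])

```text
t: 8.4
position: [494.3, 259.0, 222.8]
tcp_rot: [-0.0, 0.708, 0.706, -0.003]
ft_force: [0.4, -0.7, 0.7]
grip_width: 42.3
gripper_force: 0.0
```

apply_moves(offset=[[0, 0, 0], [0, 0, 0], [0, 0, 0], [0, 0, 0], [0, 0, 0]], rotation=[[0, 0, 0], [0, 0, 0], [0, 0, 0], [0, 0, 0], [0, 0, 0]], grip=[42, 16, 16, 16, 16], newtons=40)

```text
t: 8.9
position: [495.5, 261.1, 228.1]
tcp_rot: [0.001, 0.707, 0.707, 0.001]
ft_force: [-0.9, -2.1, 6.4]
grip_width: 18.9
gripper_force: 38.8
```

apply_moves(offset=[[0, 0, -40], [0, 0, -90], [0, 0, -140], [-30, 0, -150], [-80, 0, -150]], rotation=[[0, 0, 0], [0, 0, 0], [0, 0, 0], [0, 0, 0], [0, 0, 0]], grip=[16, 16, 16, 16, 16])

```text
t: 9.4
position: [494.7, 182.6, 379.9]
tcp_rot: [0.001, 0.706, 0.709, 0.004]
ft_force: [1.7, -1.6, -1.8]
grip_width: 19.0
gripper_force: 39.7
```

apply_moves(offset=[[-50, 0, 0], [-100, 0, 0], [-150, 0, 0], [-200, 0, 0], [-250, 0, 0]], rotation=[[0, 0, 0], [0, 0, 0], [0, 0, 0], [0, 0, 0], [0, 0, 0]], grip=[16, 16, 16, 16, 16])

```text
t: 9.9
position: [494.3, -71.0, 377.8]
tcp_rot: [0.001, 0.707, 0.707, 0.001]
ft_force: [1.3, 0.7, -1.1]
grip_width: 18.6
gripper_force: 39.7
```

```bash
python3 held.py
```

```text
pos [494.3 -71.  377.8] foot row 190.0 x 272.9958932238193 487 stone [([252.4, 296.2], [231, 273, 44, 48, 1692])]
-66 foot edge pred [252.4 204.9]
-64 foot edge pred [252.4 206. ]
-62 foot edge pred [252.4 207.1]
-60 foot edge pred [252.4 208.2]
-58 foot edge pred [252.4 209.3]
stone centre pred (grip h=64) [252.6 299.1] [252.7 308.6]
stone at z+18 rel: [-1.00e-01  2.80e+00 -1.37e+02]
foot x rel [  12.8   22.8 -217. ]
[[109, 158, 168], [108, 159, 167], [108, 174, 174], [20, 165, 190], [20, 138, 186], [20, 145, 222], [19, 110, 223], [120, 3, 166], [0, 3, 166], [0, 3, 167]] [ 12 170 177]
```

apply_moves(offset=[[-50, 3.5, 0], [-100, 3.5, 20], [-125, 3.5, 50], [-132.5, 3.5, 80], [-132.5, 3.5, 80]], rotation=[[0, 0, 0], [0, 0, 0], [0, 0, 0], [0, 0, 0], [0, 0, 0]], grip=[16, 16, 16, 16, 16])

```text
t: 10.45
position: [497.1, -202.4, 294.4]
tcp_rot: [-0.001, 0.708, 0.706, -0.001]
ft_force: [-0.5, -0.0, 0.2]
grip_width: 19.1
gripper_force: 39.6
```

apply_moves(offset=[[0, 0, 0], [0, 0, 0]], rotation=[[0, 0, 0], [0, 0, 0]], grip=[16, 16])

```text
t: 10.65
position: [498.9, -200.5, 298.1]
tcp_rot: [0.001, 0.707, 0.708, 0.001]
ft_force: [-1.0, -0.2, -0.5]
grip_width: 18.5
gripper_force: 39.6
```

```bash
cat > avg.py <<'E'
from h import *
import sys
P=[]
for i in range(4): capture('wrist'); P.append(get_obs()['position'])
print(np.mean(P,0).round(2),np.std(P,0).round(2))
E
python3 avg.py
```

```text
[ 498.72 -200.68  297.57] [0.1  0.11 0.3 ]
```

apply_moves(offset=[[-2.6, -1, 0], [-2.6, -1, 20], [-2.6, -1, 40], [-2.6, -1, 55], [-2.6, -1, 61]], rotation=[[0, 0, 0], [0, 0, 0], [0, 0, 0], [0, 0, 0], [0, 0, 0]], grip=[16, 16, 16, 16, 16])

```text
t: 11.35
position: [497.1, -203.9, 234.3]
tcp_rot: [-0.0, 0.707, 0.707, -0.0]
ft_force: [-9.7, 2.8, 70.7]
grip_width: 19.0
gripper_force: 48.6
```

apply_moves(offset=[[0, 0, 3], [0, 0, 5], [0, 0, 5]], rotation=[[0, 0, 0], [0, 0, 0], [0, 0, 0]], grip=[16, 16, 16])

```text
t: 11.65
position: [497.3, -204.4, 232.4]
tcp_rot: [0.001, 0.707, 0.707, 0.0]
ft_force: [-11.5, 3.5, 43.0]
grip_width: 18.5
gripper_force: 49.1
```

apply_moves(offset=[[0, 0, 0], [0, 0, 0], [0, 0, 0], [0, 0, -20], [0, 0, -60]], rotation=[[0, 0, 0], [0, 0, 0], [0, 0, 0], [0, 0, 0], [0, 0, 0]], grip=[32, 32, 32, 32, 32])

```text
t: 12.15
position: [496.6, -203.6, 288.6]
tcp_rot: [-0.002, 0.707, 0.707, -0.001]
ft_force: [0.4, -0.6, 1.0]
grip_width: 31.6
gripper_force: 0.0
```

apply_moves(offset=[[0, 0, -50], [50, 15, -100], [100, 25, -100], [150, 30, -100], [200, 32, -100]], rotation=[[0, 0, 0], [0, 0, 0], [0, 0, 0], [0, 0, 0], [0, 0, 0]], grip=[42, 42, 42, 42, 42])

```text
t: 12.65
position: [528.2, -20.6, 390.6]
tcp_rot: [0.001, 0.707, 0.707, 0.001]
ft_force: [1.0, -0.4, -0.4]
grip_width: 42.1
gripper_force: 0.0
```

```bash
cat > chk.py <<'E'
from h import *
import sys
W={1:(488.9,-80.7),2:(493.2,-142.5),3:(497.5,-204.4),4:(501.8,-266.2)}
for n in ('scene','side'):
  C=cam(n);h=cv2.cvtColor(C[0],cv2.COLOR_RGB2HSV)
  for k in map(int,sys.argv[1:]):
    a,b=[proj(C,[*W[k],z])[0] for z in (105,50)]
    s=[];z=105
    for t in np.linspace(0,1,28):
        u=a+(b-a)*t; s.append((round(105-55*t),int(h[int(round(u[1])),int(round(u[0])),1])))
    zb=[z for z,v in s if v<90]; print(n,k,'stone/shank boundary z',zb[:1],'grey count',len(zb))
    r=int(round(proj(C,[*W[k],70])[0][1])); x0=int(proj(C,[*W[k],70])[0][0])
    x=np.nonzero(h[r,x0-12:x0+13,1]<60)[0]; print('  shank cols',x.min()+x0-12 if len(x) else None,x.max()+x0-12 if len(x) else None,'pred',proj(C,[*W[k],70])[0].round(1))
print(get_obs()['position'])
E
python3 chk.py 3 4
```

```text
scene 3 stone/shank boundary z [81] grey count 16
  shank cols 240 246 pred [243.2 160.9]
scene 4 stone/shank boundary z [81] grey count 16
  shank cols 222 228 pred [225.1 155.2]
side 3 stone/shank boundary z [83] grey count 17
  shank cols 302 315 pred [304.3 188.2]
side 4 stone/shank boundary z [85] grey count 18
  shank cols 299 315 pred [311.7 179. ]
[528.32139996 -15.73166969 389.99201783]
```

apply_moves(offset=[[50, 0, 0], [100, 0, 0], [150, 0, 0], [200, 0, 0], [230, 0, 0]], rotation=[[0, 0, 0], [0, 0, 0], [0, 0, 0], [0, 0, 0], [0, 0, 0]], grip=[42, 42, 42, 42, 42])

```text
t: 13.25
position: [527.3, 211.5, 389.7]
tcp_rot: [-0.001, 0.706, 0.708, 0.0]
ft_force: [0.7, -0.5, 0.2]
grip_width: 42.0
gripper_force: 0.0
```

apply_moves(offset=[[10, 0, 0], [10, 0, 0], [10, 0, 0]], rotation=[[0, 0, 0], [0, 0, 0], [0, 0, 0]], grip=[42, 42, 42])

```text
t: 13.55
position: [528.3, 216.3, 389.6]
tcp_rot: [0.0, 0.708, 0.707, -0.0]
ft_force: [-0.3, -0.1, 0.7]
grip_width: 41.8
gripper_force: 0.0
```

```bash
cat > tray2.py <<'E'
from tray import *
measure()
W=cam('wrist')
h=cv2.cvtColor(W[0],cv2.COLOR_RGB2HSV)
# stones seen against white tray / orange mat: sat below mat's
m=cv2.inRange(h,np.array([5,100,60]),np.array([14,195,205])); m[:, :150]=0; m[:,360:]=0
m=cv2.morphologyEx(m,cv2.MORPH_OPEN,np.ones((9,9)))
for k in cv2.findContours(m,0,2)[0]:
    (x,y),r=cv2.minEnclosingCircle(k); print('circ',round(x,1),round(y,1),round(r,1),ray(W,[x,y],86)[0].round(1))
print(get_obs()['position'])
E
python3 tray2.py
```

```text
pos [528.3 216.3 389.6] tray [527.7 227.8] [129.9 130.1] 2.18
stick [256.7, 216.9] [204, 195, 107, 48, 1824] [531.4 186.1  86. ]
stick [204.9, 255.2] [200, 244, 10, 27, 112] [480.9 145.9  86. ]
stick [299.9, 254.5] [297, 244, 9, 24, 88] [573.7 146.7  86. ]
circ 240.0 274.0 10.6 [515.  124.5  86. ]
circ 217.5 271.5 7.1 [492.6 127.4  86. ]
circ 341.2 271.9 9.2 [615.7 126.9  86. ]
circ 238.0 227.0 14.4 [513.8 175.5  86. ]
circ 220.0 210.7 13.7 [497.3 192.   86. ]
circ 288.5 218.4 23.1 [561.4 184.2  86. ]
[528.38649794 215.95320143 389.75233522]
```

apply_moves(offset=[[-21, -31.5, 45], [-21, -31.5, 90], [-21, -31.5, 135], [-21, -31.5, 160], [-21, -31.5, 164]], rotation=[[0, 0, 0], [0, 0, 0], [0, 0, 0], [0, 0, 0], [0, 0, 0]], grip=[42, 42, 42, 42, 42])

```text
t: 14.15
position: [496.0, 195.2, 223.3]
tcp_rot: [-0.001, 0.708, 0.707, -0.002]
ft_force: [-0.4, 0.4, 0.1]
grip_width: 41.9
gripper_force: 0.0
```

apply_moves(offset=[[0, 0, 0], [0, 0, 0], [0, 0, 0], [0, 0, 0], [0, 0, 0]], rotation=[[0, 0, 0], [0, 0, 0], [0, 0, 0], [0, 0, 0], [0, 0, 0]], grip=[42, 16, 16, 16, 16], newtons=40)

```text
t: 14.65
position: [497.2, 196.6, 227.4]
tcp_rot: [0.001, 0.707, 0.707, 0.001]
ft_force: [0.1, -1.1, 6.7]
grip_width: 18.4
gripper_force: 38.8
```

apply_moves(offset=[[0, 0, -40], [0, 0, -90], [0, 0, -140], [-30, 0, -150], [-80, 0, -150]], rotation=[[0, 0, 0], [0, 0, 0], [0, 0, 0], [0, 0, 0], [0, 0, 0]], grip=[16, 16, 16, 16, 16])

```text
t: 15.15
position: [496.7, 118.0, 379.3]
tcp_rot: [0.001, 0.706, 0.709, 0.003]
ft_force: [2.3, -1.4, -1.3]
grip_width: 18.7
gripper_force: 39.8
```

apply_moves(offset=[[-50, -1, 0], [-100, -1, 0], [-150, -1, 0], [-200, -1, 0], [-250, -1, 0]], rotation=[[0, 0, 0], [0, 0, 0], [0, 0, 0], [0, 0, 0], [0, 0, 0]], grip=[16, 16, 16, 16, 16])

```text
t: 15.65
position: [495.0, -135.5, 377.2]
tcp_rot: [0.001, 0.707, 0.707, 0.001]
ft_force: [1.8, -1.0, -0.5]
grip_width: 18.6
gripper_force: 39.8
```

```bash
python3 avg.py;python3 held.py
```

```text
[ 494.66 -138.7   376.94] [0.42 3.45 0.18]
pos [ 495.2 -134.5  376.7] foot row 190.0 x 274.0218818380744 457 stone [([252.5, 315.4], [223, 273, 60, 86, 3254])]
-66 foot edge pred [252.8 204.9]
-64 foot edge pred [252.9 206. ]
-62 foot edge pred [252.9 207. ]
-60 foot edge pred [252.9 208.1]
-58 foot edge pred [252.9 209.3]
stone centre pred (grip h=64) [253.1 299. ] [253.1 308.6]
stone at z+18 rel: [  -0.3   -6.4 -137. ]
foot x rel [  13.2   22.8 -217. ]
[[108, 156, 168], [109, 157, 169], [109, 145, 165], [20, 154, 190], [19, 139, 185], [22, 143, 242], [17, 25, 181], [0, 1, 172], [20, 4, 173], [23, 6, 174]] [ 12 174 180]
```

apply_moves(offset=[[-6.8, -1.7, 40], [-6.8, -1.7, 75], [-6.8, -1.7, 80], [-6.8, -1.7, 80], [-6.8, -1.7, 80]], rotation=[[0, 0, 0], [0, 0, 0], [0, 0, 0], [0, 0, 0], [0, 0, 0]], grip=[16, 16, 16, 16, 16])

```text
t: 16.4
position: [494.5, -139.7, 297.3]
tcp_rot: [0.001, 0.707, 0.707, 0.001]
ft_force: [0.0, -0.2, -1.5]
grip_width: 18.7
gripper_force: 39.7
```

```bash
python3 avg.py
```

```text
[ 494.31 -140.01  297.16] [0.12 0.11 0.2 ]
```

apply_moves(offset=[[-1.5, -1, 0], [-1.5, -1, 20], [-1.5, -1, 40], [-1.5, -1, 53], [-1.5, -1, 59]], rotation=[[0, 0, 0], [0, 0, 0], [0, 0, 0], [0, 0, 0], [0, 0, 0]], grip=[16, 16, 16, 16, 16])

```text
t: 17.1
position: [492.6, -141.7, 235.8]
tcp_rot: [-0.001, 0.707, 0.707, -0.0]
ft_force: [0.1, 0.8, 0.1]
grip_width: 18.6
gripper_force: 39.7
```

apply_moves(offset=[[0, 0, 2], [0, 0, 3], [0, 0, 3]], rotation=[[0, 0, 0], [0, 0, 0], [0, 0, 0]], grip=[16, 16, 16])

```text
t: 17.4
position: [493.0, -141.8, 234.5]
tcp_rot: [0.0, 0.707, 0.707, 0.0]
ft_force: [-0.1, 0.8, -1.4]
grip_width: 18.7
gripper_force: 39.7
```

apply_moves(offset=[[0, 0, 0], [0, 0, 0], [0, 0, 0], [0, 0, -20], [0, 0, -60]], rotation=[[0, 0, 0], [0, 0, 0], [0, 0, 0], [0, 0, 0], [0, 0, 0]], grip=[32, 32, 32, 32, 32])

```text
t: 17.9
position: [492.2, -141.5, 292.6]
tcp_rot: [-0.002, 0.707, 0.707, -0.001]
ft_force: [-0.5, 0.0, 0.9]
grip_width: 31.6
gripper_force: 0.0
```

apply_moves(offset=[[0, 0, -50], [50, 20, -100], [100, 35, -100], [150, 45, -100], [200, 50, -100]], rotation=[[0, 0, 0], [0, 0, 0], [0, 0, 0], [0, 0, 0], [0, 0, 0]], grip=[42, 42, 42, 42, 42])

```text
t: 18.4
position: [540.2, 38.5, 394.3]
tcp_rot: [0.001, 0.707, 0.707, 0.001]
ft_force: [0.2, 0.6, -0.9]
grip_width: 42.5
gripper_force: 0.0
```

apply_moves(offset=[[50, 0, 0], [100, 0, 0], [150, 0, 0], [165, 0, 0], [165, 0, 0]], rotation=[[0, 0, 0], [0, 0, 0], [0, 0, 0], [0, 0, 0], [0, 0, 0]], grip=[42, 42, 42, 42, 42])

```text
t: 18.9
position: [539.3, 204.3, 393.1]
tcp_rot: [-0.0, 0.706, 0.709, 0.0]
ft_force: [-0.3, -0.8, 0.2]
grip_width: 42.1
gripper_force: 0.0
```

```bash
python3 chk.py 2 3 4; python3 tray2.py
```

```text
scene 2 stone/shank boundary z [81] grey count 16
  shank cols 259 265 pred [262.2 166.9]
scene 3 stone/shank boundary z [81] grey count 16
  shank cols 240 246 pred [243.2 160.9]
scene 4 stone/shank boundary z [81] grey count 16
  shank cols 222 228 pred [225.1 155.2]
side 2 stone/shank boundary z [105] grey count 18
  shank cols 283 307 pred [295.9 198.5]
side 3 stone/shank boundary z [83] grey count 17
  shank cols 294 315 pred [304.3 188.2]
side 4 stone/shank boundary z [85] grey count 18
  shank cols 299 315 pred [311.7 179. ]
[539.94479313 200.80940126 393.1424683 ]
pos [539.9 200.8 393.1] tray [542.1 225.7] [129.9 129.9] 1.57
stick [290.9, 190.1] [281, 181, 21, 19, 321] [574.6 195.9  86. ]
stick [268.1, 210.6] [205, 202, 108, 33, 1154] [553.9 175.7  86. ]
circ 165.0 270.0 5.7 [451.1 111.2  86. ]
circ 229.5 263.0 8.9 [516.3 119.1  86. ]
circ 348.5 259.5 7.1 [634.7 123.   86. ]
circ 246.0 258.5 6.0 [532.8 124.2  86. ]
circ 168.5 259.0 6.7 [455.7 123.7  86. ]
circ 289.5 217.5 18.2 [574.5 168.   86. ]
circ 264.0 206.0 9.8 [550.1 179.6  86. ]
circ 290.5 189.0 10.4 [574.4 196.3  86. ]
[540.14564561 200.02593103 393.3026517 ]
```

apply_moves(offset=[[-4.5, 34.5, 45], [-4.5, 34.5, 90], [-4.5, 34.5, 135], [-4.5, 34.5, 163], [-4.5, 34.5, 168]], rotation=[[0, 0, 0], [0, 0, 0], [0, 0, 0], [0, 0, 0], [0, 0, 0]], grip=[42, 42, 42, 42, 42])

```text
t: 19.6
position: [573.7, 195.4, 222.2]
tcp_rot: [-0.001, 0.708, 0.706, -0.002]
ft_force: [-0.7, 0.5, -0.1]
grip_width: 42.1
gripper_force: 0.0
```

apply_moves(offset=[[0, 0, 0], [0, 0, 0], [0, 0, 0], [0, 0, 0], [0, 0, 0]], rotation=[[0, 0, 0], [0, 0, 0], [0, 0, 0], [0, 0, 0], [0, 0, 0]], grip=[42, 16, 16, 16, 16], newtons=40)

```text
t: 20.1
position: [575.0, 197.2, 227.3]
tcp_rot: [0.001, 0.707, 0.707, 0.001]
ft_force: [-0.2, -0.4, 7.3]
grip_width: 18.7
gripper_force: 38.9
```

apply_moves(offset=[[0, 0, -40], [0, 0, -90], [0, 0, -140], [-30, 0, -150], [-80, -20, -150]], rotation=[[0, 0, 0], [0, 0, 0], [0, 0, 0], [0, 0, 0], [0, 0, 0]], grip=[16, 16, 16, 16, 16])

```text
t: 20.6
position: [556.7, 122.0, 378.9]
tcp_rot: [0.001, 0.706, 0.708, 0.003]
ft_force: [0.6, -1.1, -2.1]
grip_width: 18.9
gripper_force: 39.9
```

apply_moves(offset=[[-50, -30, 0], [-100, -50, 0], [-150, -66, 0], [-195, -66, 0], [-195, -66, 0]], rotation=[[0, 0, 0], [0, 0, 0], [0, 0, 0], [0, 0, 0], [0, 0, 0]], grip=[16, 16, 16, 16, 16])

```text
t: 21.1
position: [488.5, -79.5, 376.8]
tcp_rot: [0.001, 0.709, 0.705, -0.0]
ft_force: [-0.7, 0.9, -0.5]
grip_width: 18.6
gripper_force: 39.9
```

apply_moves(offset=[[0, 0, 40], [0, 0, 75], [0, 0, 80], [0, 0, 80], [0, 0, 80]], rotation=[[0, 0, 0], [0, 0, 0], [0, 0, 0], [0, 0, 0], [0, 0, 0]], grip=[16, 16, 16, 16, 16])

```text
t: 21.6
position: [490.3, -74.1, 297.0]
tcp_rot: [0.001, 0.707, 0.707, 0.001]
ft_force: [-0.1, -0.2, -1.5]
grip_width: 18.5
gripper_force: 39.8
```

```bash
python3 avg.py;python3 held.py | tail -4
```

```text
[490.19 -74.14 296.76] [0.11 0.02 0.23]
stone centre pred (grip h=64) [252.9 299. ] [253.  308.6]
stone at z+18 rel: [   0.3   -0.9 -137. ]
foot x rel [   9.6   19.5 -217. ]
[[110, 142, 135], [109, 143, 134], [109, 146, 136], [165, 4, 124], [19, 141, 221], [20, 138, 221], [27, 116, 255], [120, 13, 211], [170, 4, 207], [15, 2, 205]] [ 13 170 193]
```

apply_moves(offset=[[-5, -1, 0], [-5, -1, 20], [-5, -1, 40], [-5, -1, 53], [-5, -1, 59]], rotation=[[0, 0, 0], [0, 0, 0], [0, 0, 0], [0, 0, 0], [0, 0, 0]], grip=[16, 16, 16, 16, 16])

```text
t: 22.35
position: [488.5, -79.3, 235.3]
tcp_rot: [-0.001, 0.707, 0.707, -0.0]
ft_force: [0.8, -0.2, -0.6]
grip_width: 18.7
gripper_force: 39.9
```

apply_moves(offset=[[0, 0, 2], [0, 0, 3], [0, 0, 3]], rotation=[[0, 0, 0], [0, 0, 0], [0, 0, 0]], grip=[16, 16, 16])

```text
t: 22.65
position: [488.7, -79.3, 234.2]
tcp_rot: [0.0, 0.707, 0.707, -0.0]
ft_force: [-5.6, 0.5, 11.5]
grip_width: 18.8
gripper_force: 41.3
```

apply_moves(offset=[[0, 0, 0], [0, 0, 0], [0, 0, 0], [0, 0, -20], [0, 0, -60]], rotation=[[0, 0, 0], [0, 0, 0], [0, 0, 0], [0, 0, 0], [0, 0, 0]], grip=[32, 32, 32, 32, 32])

```text
t: 23.15
position: [488.2, -79.0, 292.2]
tcp_rot: [-0.002, 0.707, 0.707, -0.001]
ft_force: [0.2, -0.7, 0.3]
grip_width: 32.0
gripper_force: 0.0
```

apply_moves(offset=[[0, 0, -50], [0, 40, -110], [0, 60, -110], [0, 60, -110]], rotation=[[0, 0, 0], [0, 0, 0], [0, 0, 0], [0, 0, 0]], grip=[42, 42, 42, 42])

```text
t: 23.55
position: [551.7, -79.0, 406.3]
tcp_rot: [0.002, 0.707, 0.707, 0.002]
ft_force: [-1.0, 0.3, -1.2]
grip_width: 41.9
gripper_force: 0.0
```

```bash
python3 chk.py 1 2 3 4; python3 - <<'E'
from h import *
S=cam('scene'); save(cv2.resize(S[0][130:270,190:430],None,fx=3,fy=3),'sc1.png')
W=cam('wrist');h=cv2.cvtColor(W[0],cv2.COLOR_RGB2HSV)
r=cv2.inRange(h,np.array([0,150,60]),np.array([4,255,255]))|cv2.inRange(h,np.array([174,150,60]),np.array([180,255,255]))
n,l,s,c=cv2.connectedComponentsWithStats(r)
for i in range(1,n):
    if s[i,4]>80: print('red',c[i],s[i],ray(W,c[i],121)[0].round(1))
print(get_obs()['position'])
E
```

```text
scene 1 stone/shank boundary z [81] grey count 16
  shank cols 279 285 pred [282.1 173.1]
scene 2 stone/shank boundary z [81] grey count 16
  shank cols 259 265 pred [262.2 166.9]
scene 3 stone/shank boundary z [81] grey count 16
  shank cols 240 246 pred [243.2 160.9]
scene 4 stone/shank boundary z [81] grey count 16
  shank cols 222 228 pred [225.1 155.2]
side 1 stone/shank boundary z [103] grey count 19
  shank cols 283 298 pred [286.7 210. ]
side 2 stone/shank boundary z [105] grey count 20
  shank cols 283 307 pred [295.9 198.5]
side 3 stone/shank boundary z [83] grey count 17
  shank cols 302 315 pred [304.3 188.2]
side 4 stone/shank boundary z [85] grey count 18
  shank cols 299 315 pred [311.7 179. ]
[548.79626314 -79.1522357  403.20568012]
red [305.00565611  12.77828054] [287   0  37  32 884] [584.5  55.4 121. ]
red [358.76440678 140.6440678 ] [340 127  37  30 590] [632.  -34.8 121. ]
[548.08593585 -79.23237473 402.5396218 ]
```

View pics/sc1.png

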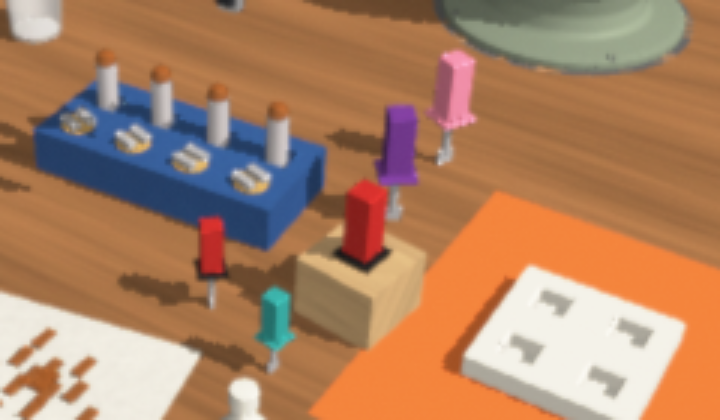

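apply_moves(offset=[[50, 12, 0], [100, 24, 0], [144, 36, 0], [144, 36, 0], [144, 36, 0]], rotation=[[0, 0, 0], [0, 0, 0], [0, 0, 0], [0, 0, 0], [0, 0, 0]], grip=[50, 50, 50, 50, 50])

```text
t: 24.25
position: [584.3, 65.7, 402.4]
tcp_rot: [-0.001, 0.706, 0.708, -0.001]
ft_force: [-0.5, -1.4, 0.3]
grip_width: 49.9
gripper_force: 0.0
```

```bash
python3 - <<'E'
from h import *
P=[]
for i in range(3): W=cam('wrist');P.append(get_obs()['position'])
print(np.round(P,1));save(W[0],'drv.png')
h=cv2.cvtColor(W[0],cv2.COLOR_RGB2HSV)
r=cv2.inRange(h,np.array([0,150,60]),np.array([4,255,255]))|cv2.inRange(h,np.array([174,150,60]),np.array([180,255,255]))
for k in cv2.findContours(r,0,2)[0]:
    if cv2.contourArea(k)>150:
        a=cv2.approxPolyDP(k,3,True)[:,0]; print('red',cv2.contourArea(k),a.tolist());print(ray(W,a,121)[:,:2].round(1).tolist())
w=cv2.inRange(h,np.array([15,50,150]),np.array([28,160,255]));w=cv2.morphologyEx(w,cv2.MORPH_OPEN,np.ones((5,5)))
k=max(cv2.findContours(w,0,2)[0],key=cv2.contourArea);print('wood',cv2.minAreaRect(ray(W,k[:,0],56)[:,:2].astype(np.float32)))
print(h[120,200:320:12].tolist())
E
```

```text
[[584.3  64.4 402.6]
 [584.4  63.7 402.8]
 [584.4  63.5 403. ]]
red 1027.0 [[244, 170], [240, 209], [265, 212], [269, 191], [266, 172]]
[[576.5, 83.8], [572.7, 49.6], [594.1, 46.9], [597.3, 65.7], [594.6, 82.1]]
wood ((584.8367309570312, 61.3846549987793), (81.44599914550781, 74.60460662841797), 82.97471618652344)
[[12, 199, 238], [12, 197, 239], [12, 196, 240], [12, 195, 239], [12, 196, 239], [12, 197, 239], [12, 197, 240], [12, 201, 239], [12, 200, 239], [12, 200, 239]]
```

View pics/drv.png

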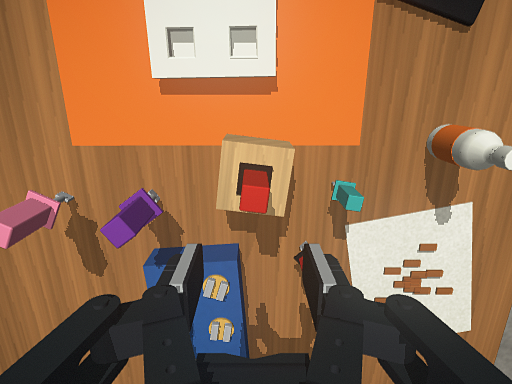

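```bash
python3 - <<'E'
from h import *
W=cam('wrist');h=cv2.cvtColor(W[0],cv2.COLOR_RGB2HSV)
print([h[r,255].tolist() for r in range(166,216,3)],[h[200,c].tolist() for c in range(238,274,3)])
print([h[r,258].tolist() for r in range(130,166,3)])
r=cv2.inRange(h,np.array([0,150,150]),np.array([4,255,255]))|cv2.inRange(h,np.array([174,150,150]),np.array([180,255,255]))
for k in cv2.findContours(r,0,2)[0]:
    if cv2.contourArea(k)>150: q=cv2.minAreaRect(ray(W,k[:,0],121)[:,:2].astype(np.float32));print(q,cv2.minAreaRect(k))
w=cv2.inRange(h,np.array([15,50,190]),np.array([28,160,255]));w=cv2.morphologyEx(w,cv2.MORPH_OPEN,np.ones((3,3)))
k=max(cv2.findContours(w,0,2)[0],key=cv2.contourArea);a=cv2.approxPolyDP(cv2.convexHull(k),3,True)[:,0];print('wood',cv2.minAreaRect(ray(W,k[:,0],56)[:,:2].astype(np.float32)),a.tolist(),ray(W,a,56)[:,:2].round(1).tolist())
E
```

```text
[[12, 111, 71], [8, 124, 82], [3, 194, 160], [3, 198, 160], [3, 196, 161], [3, 196, 160], [3, 193, 156], [2, 203, 216], [2, 197, 208], [2, 203, 204], [2, 198, 205], [2, 199, 204], [2, 201, 203], [2, 201, 203], [2, 201, 203], [3, 197, 179], [15, 154, 103]] [[19, 109, 213], [2, 207, 200], [2, 200, 205], [2, 201, 203], [2, 202, 203], [2, 201, 203], [2, 203, 202], [2, 201, 203], [2, 200, 204], [2, 200, 208], [18, 111, 119], [18, 113, 133]]
[[12, 200, 239], [12, 198, 239], [12, 196, 242], [16, 113, 162], [17, 118, 168], [17, 113, 213], [18, 114, 210], [18, 114, 211], [17, 113, 215], [17, 113, 214], [18, 113, 217], [17, 115, 218]]
((585.5048828125, 65.3238296508789), (35.75673294067383, 23.182418823242188), 82.45207214355469) ((254.84617614746094, 190.73077392578125), (27.659746170043945, 40.68339538574219), 7.125016689300537)
wood ((584.5537109375, 58.49444580078125), (73.93463134765625, 74.11302947998047), 83.02376556396484) [[222, 140], [293, 149], [283, 215], [216, 208]] [[552.9, 99.1], [624.6, 89.9], [616.5, 18.1], [544.1, 26.3]]
```

```bash
python3 - <<'E'
from h import *
W=cam('wrist');h=cv2.cvtColor(W[0],cv2.COLOR_RGB2HSV)
r=cv2.inRange(h,np.array([0,150,185]),np.array([4,255,255]))
k=max(cv2.findContours(r,0,2)[0],key=cv2.contourArea);print(cv2.minAreaRect(ray(W,k[:,0],121)[:,:2].astype(np.float32)),get_obs()['position'],get_obs()['joints'])
E
```

```text
((584.364501953125, 59.104644775390625), (22.475330352783203, 22.1395320892334), 82.52335357666016) [584.6032607   63.59502964 403.24662412] [-0.12782084  0.46543896 -0.11411523  1.69878117  0.06192776  0.98112745
 -0.26611753]
```

apply_moves(offset=[[-4.5, 0, 40], [-4.5, 0, 85], [-4.5, 0, 130], [-4.5, 0, 150], [-4.5, 0, 155]], rotation=[[0, 0, 0.125], [0, 0, 0.125], [0, 0, 0.125], [0, 0, 0.125], [0, 0, 0.125]], grip=[50, 50, 50, 50, 50])

```text
t: 25.0
position: [584.0, 59.5, 245.9]
tcp_rot: [-0.001, 0.75, 0.661, -0.002]
ft_force: [-0.2, -0.1, 0.3]
grip_width: 49.6
gripper_force: 0.0
```

apply_moves(offset=[[0, 0, 0], [0, 0, 0], [0, 0, 0], [0, 0, 0], [0, 0, 0]], rotation=[[0, 0, 0], [0, 0, 0], [0, 0, 0], [0, 0, 0], [0, 0, 0]], grip=[50, 20, 20, 20, 20], newtons=80)

```text
t: 25.5
position: [585.2, 60.2, 249.9]
tcp_rot: [0.001, 0.75, 0.661, 0.001]
ft_force: [-0.4, 0.1, 6.7]
grip_width: 22.7
gripper_force: 78.2
```

```bash
python3 avg.py
```

```text
[585.24  60.24 249.92] [0.01 0.02 0.01]
```

apply_moves(offset=[[0, 0, -30], [0, 0, -70], [0, 0, -110], [0, 0, -130], [0, 0, -130]], rotation=[[0, 0, 0], [0, 0, 0], [0, 0, 0], [0, 0, 0], [0, 0, 0]], grip=[20, 20, 20, 20, 20])

```text
t: 26.2
position: [585.2, 60.3, 382.4]
tcp_rot: [0.002, 0.75, 0.661, 0.003]
ft_force: [0.8, -0.3, -2.0]
grip_width: 23.2
gripper_force: 78.6
```

```bash
python3 avg.py; python3 - <<'E'
from h import *
W=cam('wrist');D=cam('side')
w=cv2.resize(W[0],(400,300)); p=get_obs()['position']
u=proj(D,[p[0],p[1],p[2]-200])[0].astype(int); x,y=max(u[0]-50,0),max(u[1]-37,0)
d=cv2.resize(D[0][y:y+75,x:x+100],(400,300)); save(np.hstack([w,d]),'lift.png'); print(get_obs()['tcp_rot'])
E
```

```text
[584.58  60.25 378.65] [0.15 0.02 1.04]
[-4.09339075e-04  7.49888089e-01  6.61564231e-01 -6.74523122e-04]
```

View pics/lift.png

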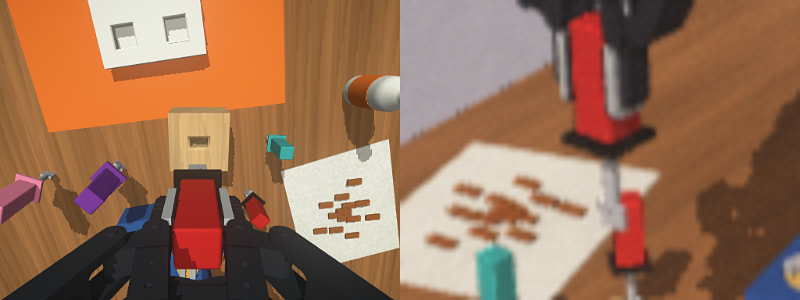

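```bash
cat > blade.py <<'E'
from h import *
def blade(show=False):
    o=get_obs();c=capture('wrist');W=c['img'];K=np.array(c['intrinsics']);M=np.array(c['mount'])
    h=cv2.cvtColor(W,cv2.COLOR_RGB2HSV)
    g=cv2.inRange(h,np.array([0,0,70]),np.array([180,45,255])); g[:195]=0;g[240:]=0;g[:,:225]=0;g[:,282:]=0
    n,l,s,cc=cv2.connectedComponentsWithStats(g)
    i=1+np.argmax(s[1:,4]); print('blade px',s[i],cc[i].round(1))
    for r in range(s[i,1],s[i,1]+s[i,3],3):
        x=np.nonzero(l[r]==i)[0]; print(r,x.min(),x.max(),end='; ')
    Mi=np.linalg.inv(M)
    for z in (242,244,246):
      for x in (-2,0,2,4):
        for y in (0,):
          q=K@(Mi@np.array([x,y,z,1]))[:3]; print('\ntool',x,y,z,(q[:2]/q[2]).round(1),end='')
    print();print('tcp',o['position'].round(2))
    return W
if __name__=='__main__': blade()
E
python3 blade.py
```

```text
blade px [242 211  22   6 132] [252.5 213.5]
211 242 263; 214 242 263; 
tool -2 0 242 [253.5 212.7]
tool 0 0 242 [253.5 210.1]
tool 2 0 242 [253.5 207.5]
tool 4 0 242 [253.5 204.9]
tool -2 0 244 [253.5 211.7]
tool 0 0 244 [253.5 209.1]
tool 2 0 244 [253.5 206.5]
tool 4 0 244 [253.5 203.9]
tool -2 0 246 [253.5 210.7]
tool 0 0 246 [253.5 208.2]
tool 2 0 246 [253.5 205.6]
tool 4 0 246 [253.5 203. ]
tcp [584.58  60.29 377.31]
```

```bash
cat > go.py <<'E'
from h import *
import sys
# go.py k yaw offx offy ztip : offsets from present pose to bring blade over slot k
J=np.array([517.3,-171.9]);jx=np.array([.9976,.0697]);jy=np.array([-.0697,.9976])
k,yaw,ox,oy,zt=int(sys.argv[1]),*map(float,sys.argv[2:6])
s=np.array([584.55,58.5]) if k==0 else J+28*jx+{1:93,2:31,3:-31,4:-93}[k]*jy
if len(sys.argv)>7: s=np.array(list(map(float,sys.argv[6:8])))
capture('wrist');o=get_obs();Rm=rot(o['tcp_rot']);cy=np.arctan2(Rm[1,1],Rm[0,1])
tx=np.array([-np.sin(yaw),np.cos(yaw)]);ty=np.array([np.cos(yaw),np.sin(yaw)])
t=s-ox*tx-oy*ty; d=np.r_[t,zt+244]-o['position']
print('yaw now',cy.round(4),'tilt',np.degrees(np.arccos(-Rm[2,2])).round(2),'pos',o['position'].round(1),'rotz',(-(yaw-cy)).round(3),'offset',(Rm.T@d).round(2),'j7',o['joints'][6].round(2),'torque',o['wrist_torque'].round(3),'f',o['ft_force'].round(1))
E
python3 go.py 1 1.266 -1.5 0 75
```

```text
yaw now -0.125 tilt 0.07 pos [584.7  60.3 377.5] rotz -1.391 offset [-141.84  -29.83   58.61] j7 -0.37 torque [ 0.006 -0.029  0.02 ] f [ 0.6  0.1 -1.4]
```

apply_moves(offset=[[-45, -10, 0], [-90, -20, 0], [-130, -27, 0], [-142, -30, 0], [-142, -30, 0]], rotation=[[0, 0, -0.14], [0, 0, -0.28], [0, 0, -0.42], [0, 0, -0.56], [0, 0, -0.7]], grip=[20, 20, 20, 20, 20])

```text
t: 27.1
position: [536.5, -79.4, 378.0]
tcp_rot: [-0.0, 0.477, 0.879, -0.001]
ft_force: [0.3, 1.4, -1.2]
grip_width: 23.4
gripper_force: 78.7
```

apply_moves(offset=[[0, 0, 10], [0, 0, 30], [0, 0, 50], [0, 0, 58], [0, 0, 58]], rotation=[[0, 0, -0.14], [0, 0, -0.28], [0, 0, -0.42], [0, 0, -0.56], [0, 0, -0.69]], grip=[20, 20, 20, 20, 20])

```text
t: 27.6
position: [536.9, -76.8, 318.6]
tcp_rot: [-0.001, 0.149, 0.989, 0.0]
ft_force: [-0.1, -0.4, 0.0]
grip_width: 22.9
gripper_force: 78.7
```

apply_moves(offset=[[0, 0, 0], [0, 0, 0]], rotation=[[0, 0, 0], [0, 0, 0]], grip=[20, 20])

```text
t: 27.8
position: [537.3, -77.0, 320.1]
tcp_rot: [-0.0, 0.154, 0.988, 0.0]
ft_force: [-0.1, -0.1, -1.4]
grip_width: 23.0
gripper_force: 78.7
```

```bash
python3 go.py 1 1.266 -1.5 0 60; python3 - <<'E'
from h import *
W=cam('wrist');save(cv2.resize(W[0][150:250,190:330],None,fx=5,fy=5,interpolation=cv2.INTER_CUBIC),'scr1.png')
E
```

```text
yaw now 1.261 tilt 0.0 pos [537.3 -76.9 320.3] rotz -0.005 offset [ 0.06  0.19 16.27] j7 1.05 torque [-0.004 -0.046 -0.   ] f [ 0.   0.1 -1.4]
```

View pics/scr1.png

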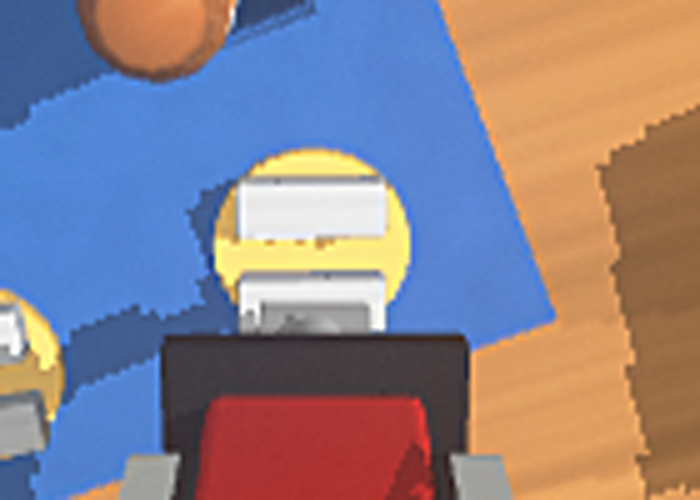

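```bash
python3 - <<'E'
from h import *
c=capture('wrist');K=np.array(c['intrinsics']);M=np.array(c['mount'])
def at(u,v,z):
    d=M[:3,:3]@np.linalg.inv(K)@[u,v,1]; e=M[:3,3]; return (e+d*(z-e[2])/d[2]).round(2)
print(M.round(3).tolist())
pz=get_obs()['position'][2];print(pz)
for z in (242,244,246): print('blade edge',z,at(253,210.6,z))
for v in (186.4,197.6,205.6,217,201.6): print('slot',v,at(252.6,v,pz-55))
print('bars L/R',at(190+238/5,195,pz-55),at(190+386/5,195,pz-55),'blade L/R',at(190+262/5,212,244),at(190+371/5,212,244))
E
```

```text
[[0.0, -0.952, -0.306, 79.439], [1.0, 0.0, 0.0, 0.619], [-0.0, -0.306, 0.952, 30.2], [0.0, 0.0, 0.0, 1.0]]
320.41993449385416
blade edge 242 [ -0.34   1.02 242.  ]
blade edge 244 [ -1.09   1.02 244.  ]
blade edge 246 [ -1.85   1.02 246.  ]
slot 186.4 [ 11.02   0.74 265.42]
slot 197.6 [  1.81   0.74 265.42]
slot 205.6 [ -4.91   0.74 265.42]
slot 217 [-14.67   0.74 265.42]
slot 201.6 [ -1.54   0.74 265.42]
bars L/R [  3.96 -11.09 265.42] [  3.96  12.25 265.42] blade L/R [ -2.18  -6.71 244.  ] [ -2.18   9.19 244.  ]
```

apply_moves(offset=[[1.4, 0, 0], [1.4, 0, 10], [1.4, 0, 17], [1.4, 0, 21], [1.4, 0, 24]], rotation=[[0, 0, 0], [0, 0, 0], [0, 0, 0], [0, 0, 0], [0, 0, 0]], grip=[20, 20, 20, 20, 20])

```text
t: 28.45
position: [535.9, -76.4, 295.6]
tcp_rot: [-0.0, 0.152, 0.988, 0.0]
ft_force: [-0.1, -0.1, -1.1]
grip_width: 22.9
gripper_force: 78.8
```

apply_moves(offset=[[0, 0, 0], [0, 0, 0]], rotation=[[0, 0, 0], [0, 0, 0]], grip=[20, 20])

```text
t: 28.65
position: [536.0, -76.4, 296.3]
tcp_rot: [-0.0, 0.152, 0.988, 0.0]
ft_force: [-0.2, 0.2, -0.7]
grip_width: 23.3
gripper_force: 78.8
```

```bash
python3 go.py 1 1.266 -3 0 49.5
```

```text
yaw now 1.2649 tilt 0.01 pos [536.  -76.4 296.4] rotz -0.001 offset [0.17 0.09 2.89] j7 1.03 torque [-0.013 -0.054 -0.053] f [ 0.2  0.4 -2.3]
```

apply_moves(offset=[[0, 0.4, 2], [-0.1, 0.8, 2], [-0.3, 1.2, 2], [-0.5, 1.6, 2], [-0.7, 1.9, 2]], rotation=[[0, 0, 0.14], [0, 0, 0.28], [0, 0, 0.42], [0, 0, 0.56], [0, 0, 0.7]], grip=[20, 20, 20, 20, 20])

```text
t: 29.2
position: [537.5, -75.1, 294.6]
tcp_rot: [0.001, 0.485, 0.875, 0.0]
ft_force: [2.0, -3.4, -5.4]
grip_width: 23.3
gripper_force: 78.4
```

apply_moves(offset=[[0, 0.4, 0], [-0.1, 0.8, 0], [-0.3, 1.2, 0], [-0.5, 1.6, 0], [-0.7, 1.9, 0]], rotation=[[0, 0, 0.14], [0, 0, 0.28], [0, 0, 0.42], [0, 0, 0.56], [0, 0, 0.68]], grip=[20, 20, 20, 20, 20])

```text
t: 29.7
position: [539.5, -74.8, 294.6]
tcp_rot: [0.001, 0.749, 0.663, 0.0]
ft_force: [2.2, -3.0, -4.6]
grip_width: 23.1
gripper_force: 78.5
```

```bash
python3 go.py 1 -0.1 -3 0 50; python3 go.py 1 -0.1 -3 0 50
```

```text
yaw now -0.128 tilt 0.08 pos [539.5 -74.7 294.6] rotz -0.028 offset [ 0.45 -0.52  0.56] j7 -0.1 torque [-1.104 -0.666  0.028] f [ 1.8 -3.8 -2.9]
yaw now -0.1172 tilt 0.08 pos [539.5 -74.6 294.5] rotz -0.017 offset [ 0.36 -0.48  0.54] j7 -0.09 torque [-1.145 -0.78   0.084] f [ 2.2 -3.5 -3.6]
```

apply_moves(offset=[[0, 0, -10], [0, 0, -30], [0, 0, -60], [0, 0, -90], [0, 0, -90]], rotation=[[0, 0, 0], [0, 0, 0], [0, 0, 0], [0, 0, 0], [0, 0, 0]], grip=[20, 20, 20, 20, 20])

```text
t: 30.3
position: [539.7, -74.4, 388.5]
tcp_rot: [0.002, 0.746, 0.666, 0.002]
ft_force: [0.3, -0.9, -2.1]
grip_width: 23.3
gripper_force: 79.3
```

```bash
cat > slots.py <<'E'
from h import *
J=np.array([517.3,-171.9]);jx=np.array([.9976,.0697]);jy=np.array([-.0697,.9976])
def slots(name):
    C=cam(name);h=cv2.cvtColor(C[0],cv2.COLOR_RGB2HSV)
    for k,y in {1:93,2:31,3:-31,4:-93}.items():
        s=J+28*jx+y*jy
        # rectify 40x40mm patch at z=55, 8 px/mm
        c=np.array([[-20,-20],[20,-20],[20,20],[-20,20]],float)
        uv=proj(C,np.c_[s+c,np.full(4,55.)]).astype(np.float32)
        H=cv2.getPerspectiveTransform(uv,((c+20)*8).astype(np.float32)); 
        if (uv<0).any() or (uv[:,0]>511).any() or (uv[:,1]>383).any(): continue
        p=cv2.warpPerspective(h,H,(320,320),flags=cv2.INTER_CUBIC)
        g=cv2.inRange(p,np.array([0,0,120]),np.array([180,60,255]))
        g=cv2.morphologyEx(g,cv2.MORPH_OPEN,np.ones((9,9)))
        for q in cv2.findContours(g,0,2)[0]:
            if cv2.contourArea(q)<4000: continue
            r=cv2.minAreaRect(q); b=cv2.boxPoints(r); e=max([b[1]-b[0],b[2]-b[1]],key=np.linalg.norm)
            a=(np.arctan2(e[1],e[0])+.3)%np.pi-.3; print(name,k,'ctr',(s+np.array(r[0])/8-20).round(1),'wh',np.round(np.array(r[1])/8,1),'ang',a.round(3),'screw',(1.4-(a-.07)).round(2))
import sys
for n in sys.argv[1:]: slots(n)
E
python3 slots.py wrist scene; python3 go.py 1 -0.1 -3 0 50
```

```text
wrist 1 ctr [537.6 -68.7] wh [23.9 10.3] ang 0.13 screw 1.34
wrist 1 ctr [539.9 -84.5] wh [24.1 10.5] ang 0.146 screw 1.32
wrist 4 ctr [ 558.6 -265.8] wh [22.5  4.3] ang 1.484 screw -0.01
scene 1 ctr [543.1 -72.6] wh [30.3 31.3] ang 1.658 screw -0.19
scene 2 ctr [ 547.7 -134.2] wh [29.9 31.3] ang -0.114 screw 1.58
scene 3 ctr [ 559.4 -195.5] wh [25.  10.8] ang 0.85 screw 0.62
scene 3 ctr [ 545.  -194.8] wh [30.5 15.7] ang 1.312 screw 0.16
scene 4 ctr [ 563.9 -257.1] wh [25.3  9.4] ang 1.026 screw 0.44
scene 4 ctr [ 551.3 -257.2] wh [32.8 11.5] ang 1.087 screw 0.38
yaw now -0.1131 tilt 0.02 pos [538.9 -74.3 384.3] rotz -0.013 offset [9.000e-02 1.700e-01 9.025e+01] j7 -0.08 torque [-0.015  0.022 -0.   ] f [-0.6 -0.1 -1.5]
```

```bash
python3 go.py 2 1.42 -3 0.5 76
```

```text
yaw now -0.1135 tilt 0.06 pos [538.9 -74.3 383.8] rotz -1.534 offset [-64.24   8.54  63.79] j7 -0.09 torque [-0.002 -0.006  0.036] f [-0.3  0.4 -1.2]
```

apply_moves(offset=[[-20, 3, 0], [-50, 6, 0], [-64, 8.5, 0], [-64.2, 8.5, 0], [-64.2, 8.5, 0]], rotation=[[0, 0, -0.14], [0, 0, -0.28], [0, 0, -0.42], [0, 0, -0.56], [0, 0, -0.7]], grip=[20, 20, 20, 20, 20])

```text
t: 31.0
position: [540.0, -139.7, 383.2]
tcp_rot: [-0.001, 0.471, 0.882, -0.0]
ft_force: [-0.6, 0.4, -1.2]
grip_width: 23.2
gripper_force: 79.1
```

apply_moves(offset=[[0, 0, 10], [0, 0, 30], [0, 0, 50], [0, 0, 60], [0, 0, 63]], rotation=[[0, 0, -0.14], [0, 0, -0.28], [0, 0, -0.42], [0, 0, -0.56], [0, 0, -0.7]], grip=[20, 20, 20, 20, 20])

```text
t: 31.5
position: [539.7, -138.9, 319.1]
tcp_rot: [-0.002, 0.139, 0.99, 0.0]
ft_force: [-0.2, -1.0, -1.6]
grip_width: 23.5
gripper_force: 79.1
```

apply_moves(offset=[[0, 0, 0], [0, 0, 0], [0, 0, 0]], rotation=[[0, 0, -0.13], [0, 0, -0.13], [0, 0, -0.13]], grip=[20, 20, 20])

```text
t: 31.8
position: [540.1, -139.3, 320.7]
tcp_rot: [-0.001, 0.08, 0.997, 0.0]
ft_force: [0.5, 0.3, -1.4]
grip_width: 23.3
gripper_force: 79.1
```

```bash
cat > bs.py <<'E'
# blade vs slot in tool frame from one wrist image
from h import *
o=get_obs();c=capture('wrist');W=c['img'];K=np.array(c['intrinsics']);M=np.array(c['mount']);pz=o['position'][2]
def at(u,v,z):
    d=M[:3,:3]@np.linalg.inv(K)@[u,v,1]; e=M[:3,3]; return e+d*(z-e[2])/d[2]
h=cv2.cvtColor(W,cv2.COLOR_RGB2HSV)
Mi=np.linalg.inv(M)
c4=np.array([[-20,-20],[20,-20],[20,20],[-20,20]],float)
uv=[]
for a,b in c4:
    q=K@(Mi@[a-1,b,pz-55,1])[:3]; uv.append(q[:2]/q[2])
H=cv2.getPerspectiveTransform(np.array(uv,np.float32),((c4+20)*8).astype(np.float32))
p=cv2.warpPerspective(W,H,(320,320),flags=cv2.INTER_CUBIC); save(p,'rect.png')
hp=cv2.cvtColor(p,cv2.COLOR_RGB2HSV)
# profile along tool x at y strip where slot floor is brass
s=hp[120:200,:,1].mean(0); br=np.nonzero((s>70)&(np.abs(np.arange(320)-160)<70))[0]  # brass between bars
runs=np.split(br,np.nonzero(np.diff(br)>1)[0]+1); print('brass runs (tool x mm)',[((r[0]/8-21).round(1),(r[-1]/8-21).round(1)) for r in runs if len(r)>8])
g=cv2.inRange(hp,np.array([0,0,185]),np.array([180,60,255]));g=cv2.morphologyEx(g,cv2.MORPH_OPEN,np.ones((9,9)))
for q in cv2.findContours(g,0,2)[0]:
    if cv2.contourArea(q)>2000: r=cv2.minAreaRect(q);print('bar ctr x,y',(np.array(r[0])/8-[21,20]).round(2),'wh',(np.array(r[1])/8).round(1),r[2])
g=cv2.inRange(h,np.array([0,0,70]),np.array([180,45,184])); g[:195]=0;g[240:]=0;g[:,:225]=0;g[:,282:]=0
n,l,st,cc=cv2.connectedComponentsWithStats(g);i=1+np.argmax(st[1:,4]);print('blade px',st[i],'front edge x',at(cc[i][0],st[i,1],244).round(2))
print([h[r,253].tolist() for r in range(196,220,2)])
E
python3 go.py 2 1.42 -3 0.5 50;python3 bs.py
```

```text
yaw now 1.4114 tilt 0.04 pos [ 540.1 -139.2  320.9] rotz -0.009 offset [ 0.11  0.1  26.92] j7 1.34 torque [-0.014  0.015 -0.006] f [ 0.7  0.1 -2.4]
brass runs (tool x mm) [(np.float64(-4.9), np.float64(0.6))]
bar ctr x,y [-10.25   0.81] wh [23.6  7.8] 90.0
bar ctr x,y [5.07 0.68] wh [23.7  8.7] 89.54528045654297
blade px [225 219  57  21 493] front edge x [ -7.79   4.63 244.  ]
[[0, 0, 242], [115, 12, 253], [28, 120, 255], [26, 118, 254], [27, 116, 255], [118, 26, 147], [30, 1, 254], [165, 3, 195], [150, 3, 154], [0, 2, 160], [165, 4, 122], [154, 29, 61]]
```

apply_moves(offset=[[0.3, 0, 5], [0.3, 0, 13], [0.3, 0, 19], [0.3, 0, 23], [0.3, 0, 26]], rotation=[[0, 0, 0], [0, 0, 0], [0, 0, 0], [0, 0, 0], [0, 0, 0]], grip=[20, 20, 20, 20, 20])

```text
t: 32.4
position: [539.9, -139.0, 294.7]
tcp_rot: [-0.0, 0.078, 0.997, 0.0]
ft_force: [-0.5, 0.3, 0.5]
grip_width: 22.9
gripper_force: 79.1
```

apply_moves(offset=[[0, 0, 0], [0, 0, 0]], rotation=[[0, 0, 0], [0, 0, 0]], grip=[20, 20])

```text
t: 32.6
position: [540.0, -139.1, 295.3]
tcp_rot: [0.0, 0.078, 0.997, -0.0]
ft_force: [0.3, -0.5, -1.6]
grip_width: 22.9
gripper_force: 79.1
```

```bash
python3 go.py 2 -0.15 -3 0.5 50
```

```text
yaw now 1.4148 tilt 0.01 pos [ 540.  -139.1  295.4] rotz 1.565 offset [-2.51  3.57  1.41] j7 1.32 torque [ 0.039  0.061 -0.044] f [ 0.4  0.1 -0.6]
```

apply_moves(offset=[[0, 0.4, 0], [-0.1, 0.8, 0], [-0.3, 1.2, 0], [-0.5, 1.6, 0], [-0.7, 1.9, 0]], rotation=[[0, 0, 0.14], [0, 0, 0.28], [0, 0, 0.42], [0, 0, 0.56], [0, 0, 0.7]], grip=[20, 20, 20, 20, 20])

```text
t: 33.15
position: [541.3, -137.6, 295.7]
tcp_rot: [0.001, 0.418, 0.909, 0.0]
ft_force: [1.4, -1.7, -3.2]
grip_width: 23.4
gripper_force: 78.9
```

apply_moves(offset=[[0, 0.4, 0], [-0.1, 0.8, 0], [-0.3, 1.2, 0], [-0.5, 1.6, 0], [-0.7, 1.9, 0]], rotation=[[0, 0, 0.14], [0, 0, 0.28], [0, 0, 0.42], [0, 0, 0.56], [0, 0, 0.7]], grip=[20, 20, 20, 20, 20])

```text
t: 33.65
position: [543.2, -136.8, 295.7]
tcp_rot: [0.001, 0.704, 0.71, 0.0]
ft_force: [1.2, -2.5, -2.7]
grip_width: 22.9
gripper_force: 78.9
```

apply_moves(offset=[[0, 0.2, 0], [0, 0.5, 0], [0, 0.5, 0]], rotation=[[0, 0, 0.08], [0, 0, 0.16], [0, 0, 0.16]], grip=[20, 20, 20])

```text
t: 33.95
position: [543.6, -136.7, 295.6]
tcp_rot: [0.001, 0.757, 0.654, 0.0]
ft_force: [2.3, -3.0, -1.5]
grip_width: 22.8
gripper_force: 79.1
```

```bash
python3 go.py 2 -0.15 -3 0.5 50
```

```text
yaw now -0.1433 tilt 0.07 pos [ 543.6 -136.7  295.6] rotz 0.007 offset [ 0.65 -0.67  1.59] j7 0.06 torque [-0.846 -0.575  0.017] f [ 2.6 -2.8 -1.2]
```

apply_moves(offset=[[0, 0, -10], [0, 0, -30], [0, 0, -60], [0, 0, -90], [0, 0, -90]], rotation=[[0, 0, 0], [0, 0, 0], [0, 0, 0], [0, 0, 0], [0, 0, 0]], grip=[20, 20, 20, 20, 20])

```text
t: 34.5
position: [543.8, -136.7, 389.5]
tcp_rot: [0.002, 0.756, 0.655, 0.002]
ft_force: [0.3, 0.1, -1.4]
grip_width: 23.5
gripper_force: 79.4
```

```bash
python3 slots.py wrist; python3 go.py 3 1.28 -3 0.5 76
```

```text
wrist 1 ctr [537.6 -69.2] wh [23.7  9.1] ang 0.134 screw 1.34
wrist 1 ctr [539.7 -84.9] wh [24.   9.3] ang 0.139 screw 1.33
wrist 2 ctr [ 542.1 -130.5] wh [23.9 10.1] ang 0.121 screw 1.35
wrist 2 ctr [ 543.9 -146.4] wh [24.  10.4] ang 0.147 screw 1.32
wrist 4 ctr [ 568.3 -256.3] wh [27.2  7. ] ang 1.535 screw -0.06
yaw now -0.1437 tilt 0.07 pos [ 543.2 -136.5  386.1] rotz -1.424 offset [-63.2   10.3   66.12] j7 0.05 torque [ 0.069 -0.005 -0.042] f [ 0.4  1.3 -2.2]
```

apply_moves(offset=[[-20, 3, 0], [-50, 7, 0], [-63, 10.3, 0], [-63.2, 10.3, 0], [-63.2, 10.3, 0]], rotation=[[0, 0, -0.14], [0, 0, -0.28], [0, 0, -0.42], [0, 0, -0.57], [0, 0, -0.71]], grip=[20, 20, 20, 20, 20])

```text
t: 35.1
position: [544.0, -201.0, 384.2]
tcp_rot: [-0.001, 0.479, 0.878, -0.0]
ft_force: [-0.9, 0.1, -2.6]
grip_width: 22.9
gripper_force: 79.2
```

apply_moves(offset=[[0, 0, 10], [0, 0, 30], [0, 0, 50], [0, 0, 60], [0, 0, 65]], rotation=[[0, 0, -0.14], [0, 0, -0.28], [0, 0, -0.42], [0, 0, -0.57], [0, 0, -0.72]], grip=[20, 20, 20, 20, 20])

```text
t: 35.6
position: [543.8, -200.3, 318.2]
tcp_rot: [-0.002, 0.139, 0.99, 0.0]
ft_force: [0.0, -0.7, -0.6]
grip_width: 23.2
gripper_force: 79.2
```

apply_moves(offset=[[0, 0, 0], [0, 0, 0], [0, 0, 0]], rotation=[[0, 0, 0], [0, 0, 0], [0, 0, 0]], grip=[20, 20, 20])

```text
t: 35.9
position: [544.4, -200.6, 320.4]
tcp_rot: [-0.0, 0.144, 0.99, 0.0]
ft_force: [0.2, -0.3, -0.7]
grip_width: 22.9
gripper_force: 79.2
```

```bash
python3 go.py 3 1.29 -3 0.5 50;python3 bs.py
```

```text
yaw now 1.2823 tilt 0.01 pos [ 544.4 -200.5  320.5] rotz -0.008 offset [6.00e-02 1.00e-02 2.65e+01] j7 1.38 torque [ 0.071  0.022 -0.007] f [ 0.1  0.2 -0.7]
brass runs (tool x mm) [(np.float64(-4.6), np.float64(0.8))]
bar ctr x,y [5.32 0.82] wh [ 9.1 23.6] 1.4782726764678955
bar ctr x,y [-9.83  0.38] wh [ 7.6 23.4] 1.432096242904663
blade px [242 219  40  21 265] front edge x [ -7.69  11.59 244.  ]
[[60, 1, 241], [115, 6, 249], [28, 121, 255], [26, 121, 253], [26, 121, 255], [112, 31, 154], [0, 0, 251], [90, 1, 214], [150, 2, 160], [30, 2, 163], [0, 4, 125], [161, 33, 61]]
```

apply_moves(offset=[[0.3, 0, 5], [0.3, 0, 13], [0.3, 0, 19], [0.3, 0, 23], [0.3, 0, 26]], rotation=[[0, 0, -0.02], [0, 0, -0.02], [0, 0, -0.02], [0, 0, -0.02], [0, 0, -0.02]], grip=[20, 20, 20, 20, 20])

```text
t: 36.5
position: [544.2, -200.6, 293.7]
tcp_rot: [0.0, 0.133, 0.991, 0.0]
ft_force: [1.2, 0.0, -0.4]
grip_width: 23.3
gripper_force: 79.5
```

apply_moves(offset=[[0, 0, 0], [0, 0, 0]], rotation=[[0, 0, 0], [0, 0, 0]], grip=[20, 20])

```text
t: 36.7
position: [544.2, -200.6, 294.2]
tcp_rot: [0.0, 0.133, 0.991, -0.0]
ft_force: [2.5, 0.5, -1.9]
grip_width: 23.0
gripper_force: 79.4
```

```bash
python3 go.py 3 -0.15 -3 0.5 50
```

```text
yaw now 1.3048 tilt 0.01 pos [ 544.1 -200.6  294.3] rotz 1.455 offset [-2.37  3.49  0.32] j7 1.39 torque [-0.139 -0.335 -0.002] f [ 0.9 -0.8 -2.4]
```

Rotate 1.46 in total, then lift.

apply_moves(offset=[[0, 0.4, 0], [-0.1, 0.8, 0], [-0.3, 1.2, 0], [-0.5, 1.6, 0], [-0.7, 1.9, 0]], rotation=[[0, 0, 0.14], [0, 0, 0.28], [0, 0, 0.42], [0, 0, 0.56], [0, 0, 0.7]], grip=[20, 20, 20, 20, 20])

```text
t: 37.25
position: [545.5, -199.3, 294.6]
tcp_rot: [0.001, 0.467, 0.884, -0.0]
ft_force: [3.9, -4.1, -3.8]
grip_width: 22.8
gripper_force: 79.1
```

apply_moves(offset=[[0, 0.4, 0], [-0.1, 0.8, 0], [-0.3, 1.2, 0], [-0.5, 1.6, 0], [-0.7, 1.9, 0]], rotation=[[0, 0, 0.14], [0, 0, 0.28], [0, 0, 0.42], [0, 0, 0.56], [0, 0, 0.7]], grip=[20, 20, 20, 20, 20])

```text
t: 37.75
position: [547.4, -198.7, 294.6]
tcp_rot: [0.001, 0.742, 0.671, 0.0]
ft_force: [2.4, -3.2, -2.7]
grip_width: 23.1
gripper_force: 79.2
```

apply_moves(offset=[[0, 0.2, 0], [0, 0.2, 0], [0, 0.2, 0]], rotation=[[0, 0, 0.08], [0, 0, 0.08], [0, 0, 0.08]], grip=[20, 20, 20])

```text
t: 38.05
position: [547.6, -198.6, 294.5]
tcp_rot: [0.0, 0.765, 0.644, 0.0]
ft_force: [2.7, -4.0, -1.5]
grip_width: 22.9
gripper_force: 79.3
```

apply_moves(offset=[[0, 0, -10], [0, 0, -30], [0, 0, -60], [0, 0, -90], [0, 0, -90]], rotation=[[0, 0, 0], [0, 0, 0], [0, 0, 0], [0, 0, 0], [0, 0, 0]], grip=[20, 20, 20, 20, 20])

```text
t: 38.55
position: [547.8, -198.6, 388.4]
tcp_rot: [0.002, 0.766, 0.643, 0.002]
ft_force: [-0.0, 0.7, -1.4]
grip_width: 23.1
gripper_force: 79.6
```

```bash
python3 slots.py wrist; python3 go.py 4 1.26 -3 0.5 76
```

```text
wrist 1 ctr [537.5 -68.9] wh [23.7  9. ] ang 0.138 screw 1.33
wrist 1 ctr [539.7 -84.9] wh [23.8  8.8] ang 0.139 screw 1.33
wrist 2 ctr [ 541.9 -131. ] wh [23.8  9. ] ang 0.124 screw 1.35
wrist 2 ctr [ 544.  -146.8] wh [23.9  9.3] ang 0.129 screw 1.34
wrist 3 ctr [ 546.6 -192.5] wh [23.9  9.9] ang 0.077 screw 1.39
wrist 3 ctr [ 547.9 -208.4] wh [24.  10.5] ang 0.081 screw 1.39
wrist 4 ctr [ 568.3 -277.3] wh [10.9  6.5] ang 1.571 screw -0.1
yaw now -0.1738 tilt 0.04 pos [ 547.2 -198.2  384.9] rotz -1.434 offset [-62.87  12.53  64.93] j7 0.18 torque [-0.017  0.032 -0.019] f [ 0.1  0.6 -1.9]
```

apply_moves(offset=[[-20, 4, 0], [-50, 9, 0], [-62.5, 12.5, 0], [-62.9, 12.5, 0], [-62.9, 12.5, 0]], rotation=[[0, 0, -0.14], [0, 0, -0.28], [0, 0, -0.42], [0, 0, -0.57], [0, 0, -0.71]], grip=[20, 20, 20, 20, 20])

```text
t: 39.15
position: [548.3, -262.9, 383.0]
tcp_rot: [-0.001, 0.492, 0.87, -0.0]
ft_force: [-0.3, -0.1, -1.5]
grip_width: 23.4
gripper_force: 79.5
```

apply_moves(offset=[[0, 0, 10], [0, 0, 30], [0, 0, 50], [0, 0, 60], [0, 0, 64]], rotation=[[0, 0, -0.14], [0, 0, -0.28], [0, 0, -0.42], [0, 0, -0.57], [0, 0, -0.72]], grip=[20, 20, 20, 20, 20])

```text
t: 39.65
position: [548.1, -262.1, 317.9]
tcp_rot: [-0.002, 0.154, 0.988, 0.001]
ft_force: [-0.5, -0.4, -0.5]
grip_width: 23.5
gripper_force: 79.4
```

apply_moves(offset=[[0, 0, 0], [0, 0, 0], [0, 0, 0]], rotation=[[0, 0, 0], [0, 0, 0], [0, 0, 0]], grip=[20, 20, 20])

```text
t: 39.95
position: [548.7, -262.5, 320.3]
tcp_rot: [-0.0, 0.159, 0.987, 0.0]
ft_force: [0.5, -0.3, -1.7]
grip_width: 23.2
gripper_force: 79.4
```

```bash
python3 go.py 4 1.26 -3 0.5 50;python3 bs.py
```

```text
yaw now 1.2523 tilt 0.01 pos [ 548.8 -262.4  320.5] rotz -0.008 offset [ 0.14  0.11 26.46] j7 1.5 torque [0.043 0.016 0.044] f [ 0.3 -0.5 -0.8]
brass runs (tool x mm) [(np.float64(-4.6), np.float64(0.9))]
bar ctr x,y [5.37 0.92] wh [ 8.9 23.4] 1.016978144645691
bar ctr x,y [-9.93  0.61] wh [ 7.5 23.5] 0.3603460490703583
blade px [241 210  24   7 135] front edge x [ -0.62   0.63 244.  ]
[[60, 1, 238], [109, 11, 245], [19, 150, 221], [25, 124, 253], [26, 124, 255], [113, 29, 151], [60, 1, 249], [30, 2, 216], [0, 3, 159], [30, 2, 160], [160, 6, 122], [165, 34, 60]]
```

apply_moves(offset=[[0.4, 0, 5], [0.4, 0, 13], [0.4, 0, 19], [0.4, 0, 23], [0.4, 0, 26]], rotation=[[0, 0, -0.01], [0, 0, -0.01], [0, 0, -0.01], [0, 0, -0.01], [0, 0, -0.01]], grip=[20, 20, 20, 20, 20])

```text
t: 40.55
position: [548.5, -262.4, 293.7]
tcp_rot: [-0.0, 0.152, 0.988, 0.0]
ft_force: [1.6, 0.8, -0.2]
grip_width: 23.4
gripper_force: 79.7
```

apply_moves(offset=[[0, 0, 0], [0, 0, 0]], rotation=[[0, 0, 0], [0, 0, 0]], grip=[20, 20])

```text
t: 40.75
position: [548.5, -262.4, 294.3]
tcp_rot: [0.0, 0.152, 0.988, -0.0]
ft_force: [1.1, -0.9, -2.1]
grip_width: 23.2
gripper_force: 79.6
```

```bash
python3 go.py 4 -0.17 -3 0.5 50
```

```text
yaw now 1.265 tilt 0.01 pos [ 548.5 -262.4  294.3] rotz 1.435 offset [-2.3   3.57  0.34] j7 1.5 torque [-0.124 -0.22  -0.014] f [ 1.3 -1.2 -1.3]
```

apply_moves(offset=[[0, 0.4, 0], [-0.1, 0.8, 0], [-0.3, 1.2, 0], [-0.5, 1.6, 0], [-0.7, 1.9, 0]], rotation=[[0, 0, 0.14], [0, 0, 0.28], [0, 0, 0.42], [0, 0, 0.56], [0, 0, 0.7]], grip=[20, 20, 20, 20, 20])

```text
t: 41.3
position: [549.9, -261.1, 294.6]
tcp_rot: [0.001, 0.485, 0.875, -0.0]
ft_force: [3.2, -2.8, -4.0]
grip_width: 23.1
gripper_force: 79.2
```

apply_moves(offset=[[0, 0.4, 0], [-0.1, 0.8, 0], [-0.3, 1.2, 0], [-0.5, 1.6, 0], [-0.7, 1.9, 0]], rotation=[[0, 0, 0.14], [0, 0, 0.28], [0, 0, 0.42], [0, 0, 0.57], [0, 0, 0.72]], grip=[20, 20, 20, 20, 20])

```text
t: 41.8
position: [551.8, -260.6, 294.6]
tcp_rot: [0.001, 0.762, 0.648, 0.0]
ft_force: [2.3, -2.3, -3.1]
grip_width: 23.1
gripper_force: 79.4
```

apply_moves(offset=[[0, 0, 0], [0, 0, 0], [0, 0, 0]], rotation=[[0, 0, 0.02], [0, 0, 0.02], [0, 0, 0.02]], grip=[20, 20, 20])

```text
t: 42.1
position: [551.8, -260.5, 294.5]
tcp_rot: [0.0, 0.765, 0.644, 0.0]
ft_force: [4.1, -3.0, -1.5]
grip_width: 22.7
gripper_force: 79.6
```

apply_moves(offset=[[0, 0, -10], [0, 0, -30], [0, 0, -60], [0, 0, -90], [0, 0, -90]], rotation=[[0, 0, 0], [0, 0, 0], [0, 0, 0], [0, 0, 0], [0, 0, 0]], grip=[20, 20, 20, 20, 20])

```text
t: 42.6
position: [551.9, -260.7, 388.5]
tcp_rot: [0.002, 0.766, 0.643, 0.001]
ft_force: [0.9, -0.1, -2.2]
grip_width: 23.1
gripper_force: 79.7
```

```bash
python3 slots.py wrist; python3 go.py 0 -0.122 -3 0.5 90
```

```text
wrist 2 ctr [ 542. -131.] wh [23.7  8.8] ang 0.123 screw 1.35
wrist 2 ctr [ 543.9 -146.9] wh [23.7  9. ] ang 0.116 screw 1.35
wrist 3 ctr [ 546.7 -192.9] wh [23.9  9. ] ang 0.082 screw 1.39
wrist 3 ctr [ 548.  -208.7] wh [23.9  9.3] ang 0.074 screw 1.4
wrist 4 ctr [ 550.8 -254.2] wh [24.1 10.2] ang 0.074 screw 1.4
wrist 4 ctr [ 552.4 -270.3] wh [24.  10.4] ang 0.091 screw 1.38
yaw now -0.1738 tilt 0.04 pos [ 551.4 -260.2  384.9] rotz -0.052 offset [322.58 -23.1   51.04] j7 0.31 torque [ 0.025  0.01  -0.012] f [-0.2 -0.1 -2.1]
```

apply_moves(offset=[[45, -3, 0], [95, -7, 0], [145, -10, 0], [195, -14, 0], [240, -17, 0]], rotation=[[0, 0, -0.05], [0, 0, -0.05], [0, 0, -0.05], [0, 0, -0.05], [0, 0, -0.05]], grip=[20, 20, 20, 20, 20])

```text
t: 43.2
position: [576.1, -18.5, 383.3]
tcp_rot: [-0.001, 0.749, 0.662, -0.001]
ft_force: [1.7, -0.1, -1.1]
grip_width: 23.3
gripper_force: 79.6
```

apply_moves(offset=[[0, 0, 0], [0, 0, 0]], rotation=[[0, 0, 0], [0, 0, 0]], grip=[20, 20])

```text
t: 43.4
position: [576.4, -20.0, 383.4]
tcp_rot: [-0.001, 0.749, 0.663, -0.001]
ft_force: [0.5, -0.7, -1.4]
grip_width: 23.0
gripper_force: 79.7
```

```bash
cat > block.py <<'E'
from h import *
W=cam('wrist');h=cv2.cvtColor(W[0],cv2.COLOR_RGB2HSV)
w=cv2.inRange(h,np.array([15,50,190]),np.array([28,160,255]));w=cv2.morphologyEx(w,cv2.MORPH_OPEN,np.ones((3,3)))
k=max(cv2.findContours(w,0,2)[0],key=cv2.contourArea);q=cv2.minAreaRect(ray(W,k[:,0],56)[:,:2].astype(np.float32));print('block',q,cv2.boundingRect(k))
hull=np.zeros_like(w);cv2.drawContours(hull,[cv2.convexHull(k)],-1,255,-1)
hull=cv2.erode(hull,np.ones((7,7)))
d=((w==0)&(hull>0)).astype(np.uint8)*255
for c in cv2.findContours(d,0,2)[0]:
    if cv2.contourArea(c)>80: r=cv2.minAreaRect(ray(W,c[:,0],56)[:,:2].astype(np.float32));print('hole',r,cv2.boundingRect(c))
save(W[0],'blk%d.png'%int(get_obs()['t']*10))
E
python3 block.py; python3 go.py 0 -0.122 -3 0.5 90
```

```text
block ((584.5845947265625, 58.50199890136719), (73.83869934082031, 74.37425231933594), 82.99102020263672) (211, 50, 85, 87)
hole ((585.1212768554688, 59.89178466796875), (13.711822509765625, 26.989160537719727), 83.01011657714844) (238, 85, 31, 17)
yaw now -0.1257 tilt 0.08 pos [576.4 -22.1 383.7] rotz -0.004 offset [84.02 -2.45 49.68] j7 -0.07 torque [-0.044  0.051 -0.028] f [-0.1 -0.9 -0.7]
```

apply_moves(offset=[[45, -1, 0], [80, -2, 0], [84, -2.5, 20], [84, -2.5, 45], [84, -2.5, 50]], rotation=[[0, 0, 0], [0, 0, 0], [0, 0, 0], [0, 0, 0], [0, 0, 0]], grip=[20, 20, 20, 20, 20])

```text
t: 44.0
position: [584.0, 61.4, 331.9]
tcp_rot: [-0.001, 0.75, 0.661, -0.002]
ft_force: [-0.7, 0.0, -1.5]
grip_width: 23.3
gripper_force: 79.6
```

apply_moves(offset=[[0, 0, 0], [0, 0, 0]], rotation=[[0, 0, 0], [0, 0, 0]], grip=[20, 20])

```text
t: 44.2
position: [585.0, 61.7, 335.1]
tcp_rot: [0.0, 0.75, 0.661, 0.0]
ft_force: [0.0, -0.5, -1.1]
grip_width: 22.9
gripper_force: 79.6
```

```bash
python3 block.py; python3 go.py 0 -0.122 -3 0.5 52; python3 go.py 0 -0.122 -3 0.5 6; python3 blade.py | head -2
```

```text
block ((584.5410766601562, 58.30154800415039), (73.12751770019531, 74.24861145019531), 82.78356170654297) (208, 155, 92, 84)
hole ((581.23876953125, 36.46092224121094), (23.217119216918945, 53.0898323059082), 82.78742218017578) (222, 210, 62, 26)
hole ((585.0701904296875, 60.19594955444336), (14.0560302734375, 27.5347843170166), 82.78273010253906) (237, 188, 34, 17)
yaw now -0.1258 tilt 0.08 pos [585.   62.1 335.3] rotz -0.004 offset [-0.6  -0.55 39.33] j7 -0.2 torque [-0.029 -0.014  0.026] f [-0.5  0.2 -0.6]
yaw now -0.1256 tilt 0.08 pos [584.9  62.2 335.2] rotz -0.004 offset [-0.81 -0.52 85.22] j7 -0.2 torque [0.003 0.014 0.007] f [-0.4 -0.7 -2. ]
blade px [242 211  22   6 132] [252.5 213.5]
211 242 263; 214 242 263;
```

apply_moves(offset=[[-0.7, -0.5, 10], [-0.7, -0.5, 25], [-0.7, -0.5, 42], [-0.7, -0.5, 60], [-0.7, -0.5, 72]], rotation=[[0, 0, 0], [0, 0, 0], [0, 0, 0], [0, 0, 0], [0, 0, 0]], grip=[20, 20, 20, 20, 20])

```text
t: 44.9
position: [583.7, 61.9, 260.7]
tcp_rot: [-0.0, 0.75, 0.662, -0.001]
ft_force: [0.6, -0.6, -0.9]
grip_width: 23.3
gripper_force: 79.6
```

apply_moves(offset=[[0, 0, 5], [0, 0, 9], [0, 0, 11], [0, 0, 12], [0, 0, 12]], rotation=[[0, 0, 0], [0, 0, 0], [0, 0, 0], [0, 0, 0], [0, 0, 0]], grip=[20, 20, 20, 20, 20])

```text
t: 45.4
position: [584.2, 62.0, 250.6]
tcp_rot: [0.0, 0.75, 0.662, 0.0]
ft_force: [-0.3, 0.4, -1.0]
grip_width: 22.9
gripper_force: 79.6
```

```bash
python3 go.py 0 -0.122 -3 0.5 6
```

```text
yaw now -0.125 tilt 0.03 pos [584.2  62.  250.6] rotz -0.003 offset [-0.4   0.28  0.62] j7 -0.18 torque [ 0.014 -0.011 -0.055] f [ 0.   0.7 -1.7]
```

Within 1 mm of home; release and retract.

apply_moves(offset=[[0, 0, 0.5], [0, 0, 0.5], [0, 0, 0.5], [0, 0, 0.5], [0, 0, 0.5]], rotation=[[0, 0, 0], [0, 0, 0], [0, 0, 0], [0, 0, 0], [0, 0, 0]], grip=[26, 36, 46, 50, 50])

```text
t: 45.95
position: [584.1, 62.0, 249.8]
tcp_rot: [0.0, 0.75, 0.662, 0.0]
ft_force: [0.4, -0.3, 0.5]
grip_width: 50.1
gripper_force: 0.0
```

apply_moves(offset=[[0, 0, -20], [0, 0, -60], [0, 0, -105], [0, 0, -150], [0, 0, -155]], rotation=[[0, 0, 0], [0, 0, 0], [0, 0, 0], [0, 0, 0], [0, 0, 0]], grip=[50, 50, 50, 50, 50])

```text
t: 46.45
position: [584.9, 61.7, 410.1]
tcp_rot: [0.002, 0.75, 0.661, 0.003]
ft_force: [0.2, -0.3, -0.5]
grip_width: 50.0
gripper_force: 0.0
```

```bash
python3 chk.py 1 2 3 4; python3 - <<'E'
from h import *
W=cam('wrist');h=cv2.cvtColor(W[0],cv2.COLOR_RGB2HSV)
r=cv2.inRange(h,np.array([0,150,185]),np.array([4,255,255]))
k=max(cv2.findContours(r,0,2)[0],key=cv2.contourArea);print('driver top',cv2.minAreaRect(ray(W,k[:,0],121)[:,:2].astype(np.float32)))
S=cam('scene');save(cv2.resize(S[0][130:270,190:430],None,fx=3,fy=3),'end.png')
E
```

```text
scene 1 stone/shank boundary z [81] grey count 16
  shank cols 279 285 pred [282.1 173.1]
scene 2 stone/shank boundary z [81] grey count 16
  shank cols 259 265 pred [262.2 166.9]
scene 3 stone/shank boundary z [81] grey count 16
  shank cols 240 246 pred [243.2 160.9]
scene 4 stone/shank boundary z [81] grey count 16
  shank cols 222 228 pred [225.1 155.2]
side 1 stone/shank boundary z [103] grey count 19
  shank cols 283 298 pred [286.7 210. ]
side 2 stone/shank boundary z [105] grey count 20
  shank cols 283 307 pred [295.9 198.5]
side 3 stone/shank boundary z [83] grey count 17
  shank cols 302 315 pred [304.3 188.2]
side 4 stone/shank boundary z [85] grey count 18
  shank cols 299 315 pred [311.7 179. ]
[584.18012788  61.94217899 406.08799523]
driver top ((583.3372192382812, 60.658599853515625), (21.49506187438965, 22.210556030273438), 82.83031463623047)
```

View pics/end.png

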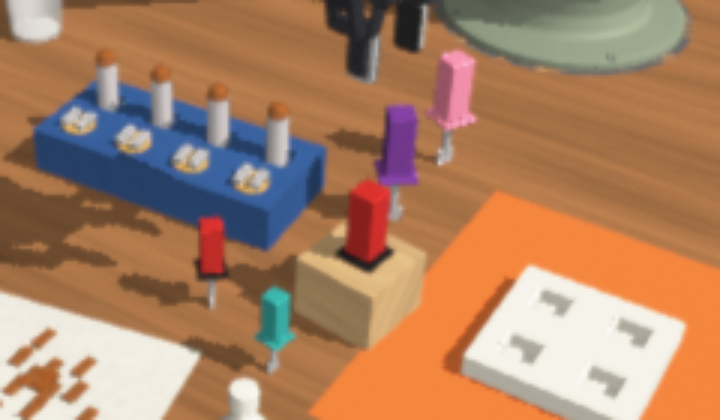

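The picture shows all four sticks home with the slots turned toward their wells, and the driver seated in its block. I'm handing the job in.

```bash
python3 -c "
from cell import close_job; print(close_job())"
```

```text
the job is handed in; nothing more can be done
None
```

I handed the job in at about 46 s: my last camera checks show all four sticks home in wells 1–4, all four clamp screws at about 1.33–1.40 rad (1.2 needed), and the driver back in its block, but the hand-in returned no verdict.

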